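# Release the swing clamp and move the weld specimen from the inspection stand to the tray

## Robot

A 6-joint arm with a two-finger parallel gripper is mounted at the origin on the work surface. World frame = base frame: x ahead of the robot, y to its left, z up, the work surface at z = 0. Lengths are in mm, angles in degrees, forces in N, time in s.
With the tool pointing down it reaches from about 425 to 925 mm from the base axis. Payload 12.5 kg.
Tool frame: the origin (TCP) lies midway between the tips of the shut fingers; the grasp point (between the pads) lies 19 mm behind it (r.hold_point_z is the distance from the TCP to the grasp point, in mm); z points along the fingers, y is the line along which they close (so a half turn about z gives the same grasp; the last joint's range is limited). The gripper opens to 85 mm and grips with 20 to 120 N. Pads are 22 mm wide; open, the fingers measure 114 mm over their backs; the gripper's body (76 mm by 85 mm) begins 54 mm behind the grasp point. The pads swing forward as they close: fully open they stand 13 mm farther back than shut.
Start: joints at [67.002, 28.126, 89.318, -0, 62.55, -6.05], TCP at [182.173, 597.878, 231.327] pointing down, gripper open.
Joint ranges: [-177.58, 177.58], [-47.91, 125.51], [2.72, 160], [-65.01, 245.01], [3.68, 167.84], [-153.87, 153.87]. Speed limits (degrees/s): [127.2, 127.2, 159.86, 180, 180, 180].

## Interface

Orientations are given as a 3x3 rotation matrix whose columns are the frame's x, y, z axes.
In Python, from station import sensors, viewer, r gives the robot as it stands.
- The arm moves only by the tool play_rows, never from a script. Its argument "steps" is a list of rows, each an object of numbers: "dx", "dy", "dz": the shift along the tool's x, y, z in m; "ax", "ay", "az": the turn, a rotation vector about the tool's x, y, z in degrees. In form: [{"dx": .., "dy": .., "dz": .., "ax": .., "ay": .., "az": ..}, ...]. A call has 1 to 10 rows; each row shifts and turns the commanded pose from where the row before left it, along the tool's axes as they then stand; what a row does not reach is not made up. A row lasts 1/10 s, in which the tool goes at most 50 mm and 8.59 degrees, less where a joint would pass 70% of its speed; a pose out of reach is approached as far as the arm can. A call is refused whole if a number of a shift passes 0.05 or a number of a turn 8.59, either way. A call with a gripper value outside its range is refused whole. "jaw" is the finger opening in m, from 0 to 0.0854, set as the call begins (left out, the last holds). The fingers move at their own pace and stop on an object; "grip_force" is the grip in N (left out, the last holds). Time passes only in rows, so rows that do not move let the fingers close. It gives the time, the measured TCP pose, the force, the opening and the grip force at its end, in the units of the state.
- sensors.observe(): the state, without advancing time (a new reading comes with each control period).
- viewer.grab_frame(name): name is "side" or "top"; returns a dict with "image" (480x640x3 uint8, red, green, blue), "fovy" (degrees; the focal length in pixels is half the picture's height over the tangent of half this angle, whatever the lens; pixels are square), "cx", "cy" (the principal point, pixels), "origin" and "attitude" of the camera in the world. Camera axes: x right, y down, z forward; pixel columns grow to the right and rows downward; lengths in mm; the calibration is good to about 2 mm. A picture is of the moment at which its call begins. There is no depth.
- r.hand_in(): hands the job in; it is judged then, once.
The state is a dict: "t": time; "qpos": joint angles; "qvel": joint speeds; "effort": joint torques, N m; "eef_pos": TCP position; "tcp_rot": TCP orientation; "ft_force": force on the tool from outside, world axes, zero at the start; "torque": the same for the moment, N m; "gripper_width": finger opening in mm; "grip_force": force on a finger pad.
Only numpy, scipy, OpenCV 4.12 (cv2) and the standard library are available. Lean on these libraries where they do the work, as an engineer would, in place of code of your own. Each camera call takes 0.05 s, during which the arm holds its last target. There are 200 camera calls.

## Task

The welded T-shaped specimen has been inspected: press the sprung knob on the sloping stand down, turn it anticlockwise all the way while pressed, and let it spring back up so that the clamp arm stays swung clear. Then lift the specimen out of its pocket, put it in the foam-lined tray flat, rib upward and lengthwise with the tray, without dropping it, and let go. Do not knock over or push about the bottle, the spray can or the steel step block.

Things in the scene. Friction and masses are not known exactly. Their poses are not given: they have to be found in the camera images.
- stand: Fixed grey inspection stand, base 160 x 250 mm. Origin: centre of its underside, z up. It carries a face, 160 mm up the slope (face x) x 250 mm (face y = stand y), leaning 0.56 rad (32 degrees): its outward normal (face z) points up and towards the stand's -x. Face centre 88 mm above this origin; low edge 45 mm, high edge 130 mm above the table.
- nest (a point): Centre of the floor of the rectangular pocket in the sloping face, 10 mm below the face surface and 55 mm from the face's centre towards -y. Axes of the face: x up the slope, y along the pocket's length, z the outward normal. Pocket 75 x 115 mm, 10 mm deep.
- knob_grip (a point): On the knob's axis, 17 mm below the top of its black T-bar (70 long, 24 wide, 34 mm tall, on a 20 mm stem); 130 mm from the pocket centre towards face +y, 46 mm above the face when up. Bar underside 16 mm above the arm, 7 mm when pressed. Axes turn with the knob: y along the bar (arm points to -y), z outward along the axis. Locked: axes as nest.
- knob (a joint): How far the knob is pressed along its axis into the face, m: 0 up, 0.009 fully down. Spring: 6 N to start, 12 N fully down. It comes up by itself, but only at either end of the turn; in between an inner land keeps it pressed in.
- clamp (a joint): Turn of knob and clamp arm together, rad: 0 locked (arm over the end of the specimen's plate), 1.2 fully released; grows anticlockwise seen looking at the face. Turns only while the knob is pressed 7 mm or more; about 0.1 N m friction. The steel arm, 22 mm wide, reaches 86 mm from the axis and lies 3 to 11 mm above the face; it does not sink with the knob.
- coupon: Loose welded aluminium T specimen, about 0.28 kg: plate 70 (x) x 110 (y) x 10 mm, with a central rib 10 mm thick (x), 60 long (y), 40 tall; 50 mm tall overall. Origin: centre of the plate's underside; y along its length, z along the rib. Starts in the pocket, axes as nest, plate top flush with the face, 2 to 3 mm play all round. Grip it by the rib.
- tray: Fixed open black tray with grey foam floor, 152 (x) x 192 (y) mm outside, 28 mm tall, walls 6 mm, floor 6 mm above the table. Origin: centre of the underside; y along its length, z up.
- couplant: Loose clear bottle, 60 mm diameter, 160 mm tall, standing; origin at the centre of its foot. Bystander.
- spray: Loose spray can, 66 mm diameter, 200 mm tall, standing; origin at the centre of its foot. Bystander.
- wedge: Loose steel step block, 100 x 40 mm, steps 12 to 48 mm tall; origin at the centre of its underside. Bystander.
Not all that is in view belongs to the job. Of the things that look like the tray, the larger one is meant.

How it is judged:
By the outcome, as a careful person would: the job done as asked, in the order asked, and still so for the second after the job is handed in, with the robot touching nothing.
It also fails if it takes over 58 s, if anything falls off the work surface, if the arm or the gripper's body presses on something with over 40 N, if the wrist force passes 120 N, or if a joint passes its speed limit or range.

## Working session

There is one attempt and no reset: what is moved stays moved. The work goes in short steps, Python scripts to look and compute and a tool call to move; the robot and the scene stay as the last step left them, time stands still between calls to the robot, and variables do not carry over. Pictures are saved under pics/ and viewed, at most 10 in all, crops included, and the job is handed in when it is done.

Besides the shell and the picture viewer there is one more tool, called after "Emit:" by a JSON object that holds its "name" and its "arguments". play_rows: Moves the arm, as the interface text tells. Its arguments: {"type":"object","properties":{"steps":{"type":"array"},"jaw":{"type":"number"},"grip_force":{"type":"number"}},"required":["steps"]}

```bash
ls; mkdir -p pics; cat > h.py <<'E'
import numpy as np, cv2
from station import sensors, viewer, r
def save(n,f):
    g=viewer.grab_frame(n); cv2.imwrite(f,g["image"][:,:,::-1]); np.save(f+'.npy',{k:g[k] for k in g},allow_pickle=True); return g
def load(f): return np.load(f+'.npy',allow_pickle=True).item()
def ray(g,u,v):
    f=240/np.tan(np.radians(g["fovy"])/2); d=np.array([(u-g["cx"])/f,(v-g["cy"])/f,1.])
    return np.array(g["origin"],float), np.array(g["attitude"])@d
def onz(g,u,v,z):
    o,d=ray(g,u,v); return o+d*(z-o[2])/d[2]
def proj(g,p):
    f=240/np.tan(np.radians(g["fovy"])/2); c=np.array(g["attitude"]).T@(np.array(p,float)-g["origin"]); return np.array([g["cx"]+f*c[0]/c[2],g["cy"]+f*c[1]/c[2]])
def tri(g1,a,g2,b):
    o,d=ray(g1,*a);p,e=ray(g2,*b);d/=np.linalg.norm(d);e/=np.linalg.norm(e)
    s=np.linalg.lstsq(np.c_[d,-e],p-o,rcond=None)[0]; A=o+s[0]*d;B=p+s[1]*e
    return (A+B)/2,np.linalg.norm(A-B)
E
python3 - <<'E'
from h import *
for n in("top","side"):
    g=save(n,f'pics/{n}0.png'); print(g["fovy"],g["cx"],g["cy"],g["origin"],np.round(g["attitude"],3).tolist())
print(sensors.observe())
E
```

```text
pics
42.948675641115514 317.5539334990978 241.72511368487264 [ 501.78096034    4.98337486 1653.06251501] [[-0.029, -0.995, 0.09], [-0.999, 0.03, 0.01], [-0.012, -0.09, -0.996]]
51.6978333612155 317.04149764366593 246.1415549698929 [578.37570473 702.49740802 955.12289173] [[-0.999, -0.039, 0.033], [-0.051, 0.774, -0.631], [-0.0, -0.632, -0.775]]
{'t': 0.1, 'qpos': array([ 6.70021891e+01,  2.81613708e+01,  8.93475125e+01, -1.83100518e-03,
        6.25503067e+01, -6.05004428e+00]), 'qvel': array([ 0.06335667, -0.09129924, -0.12478006, -0.06655448, -0.08894535,
       -0.01747212]), 'effort': array([ 2.04535703e-03, -6.19440937e+01, -2.62024945e+01, -9.86028795e-05,
        2.88130323e-03, -2.67977947e-05]), 'eef_pos': array([182.08582176, 597.66772216, 230.77355561]), 'tcp_rot': array([[-9.56575181e-01,  2.91485473e-01, -3.77507129e-04],
       [ 2.91485707e-01,  9.56574700e-01, -9.62031941e-04],
       [ 8.06954327e-05, -1.03029381e-03, -9.99999466e-01]]), 'ft_force': array([-0.33572395, -0.38444952,  0.68540164]), 'torque': array([ 0.04122471, -0.02380098, -0.01884513]), 'grip_force': 0.0, 'gripper_width': 85.23724250158247}
```

View pics/top0.png

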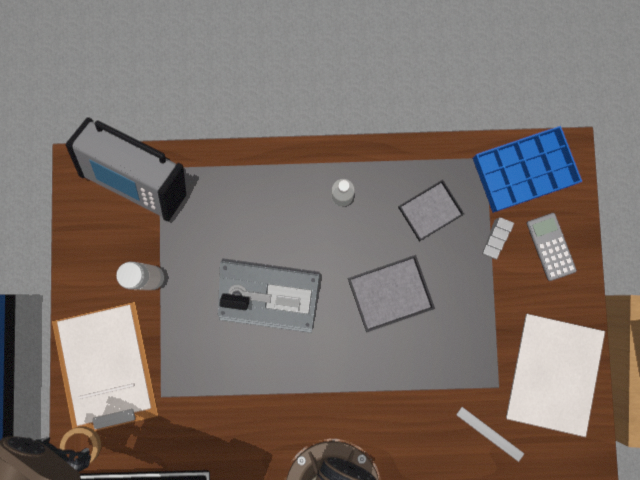

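View pics/side0.png

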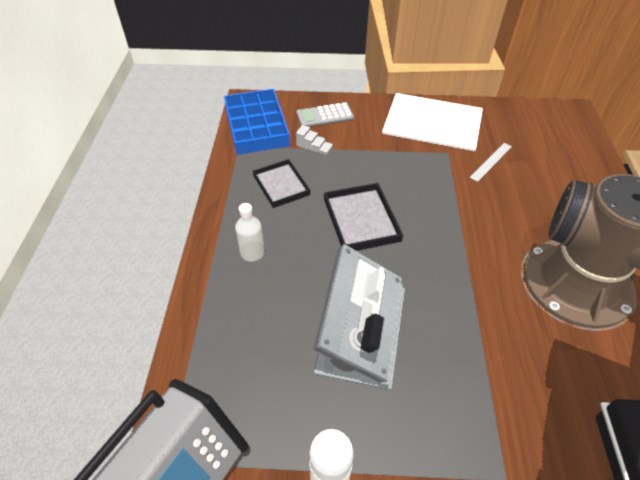

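Top view: the knob bar is at (234,300), the coupon at (289,298), the stand around (269,296), the bottle at (343,192), the spray can at (138,276) and the step block at (498,238). Two things look like the tray: one at (391,293) and a smaller one at (431,210). The one at (391,293) is larger, so it is the one meant. In the side view they are at (362,216) and (281,182). I'll confirm this in an enlarged crop.

```bash
python3 - <<'E'
from h import *
a=cv2.imread('pics/top0.png')[175:345,205:475]
b=cv2.imread('pics/side0.png')[170:400,230:430]
cv2.imwrite('pics/ca.png',cv2.resize(a,(794,500),interpolation=cv2.INTER_CUBIC))
cv2.imwrite('pics/cb.png',cv2.resize(b,(520,598),interpolation=cv2.INTER_CUBIC))
g=load('pics/top0.png')
# tray outlines: foam masks are grey; black walls by threshold
gr=cv2.cvtColor(cv2.imread('pics/top0.png'),cv2.COLOR_BGR2GRAY)
m=(gr<45).astype(np.uint8)
cs,_=cv2.findContours(m,cv2.RETR_EXTERNAL,cv2.CHAIN_APPROX_NONE)
for c in cs:
    x,y,w,h=cv2.boundingRect(c)
    if cv2.contourArea(c)>100 and 200<x<470 and 170<y<345:
        rc=cv2.minAreaRect(c); bx=cv2.boxPoints(rc)
        print(rc); 
        P=np.array([onz(g,*(p),28) for p in bx]); print(np.round(P,1).tolist(),[round(np.linalg.norm(P[i]-P[i-1]),1) for i in range(4)],P.mean(0))
E
```

```text
((234.15997314453125, 301.3799743652344), (27.860008239746094, 12.586502075195312), 8.130102157592773)
[[486.8, 286.2, 28.0], [519.6, 281.0, 28.0], [507.0, 207.8, 28.0], [474.3, 213.1, 28.0]] [np.float64(74.2), np.float64(33.2), np.float64(74.3), np.float64(33.2)] [496.93164825 247.04472601  28.        ]
```

View pics/ca.png

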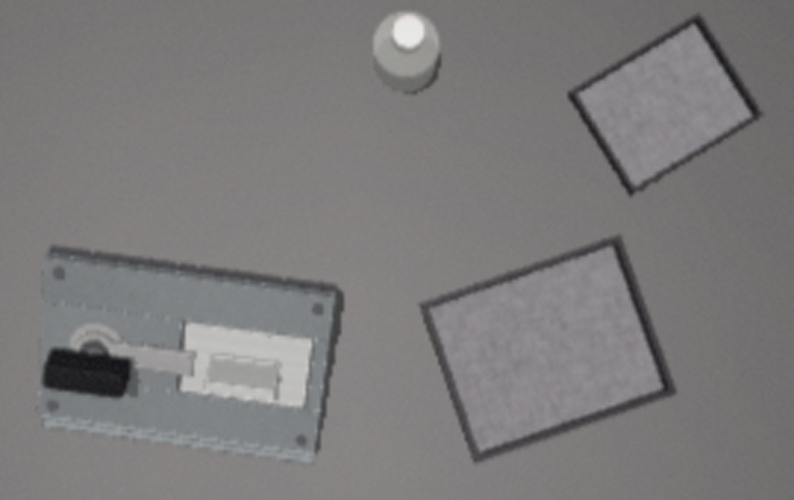

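View pics/cb.png

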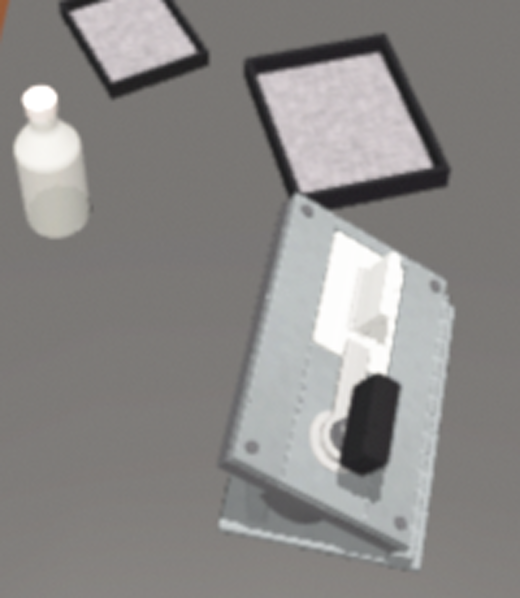

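Crops: the large tray's rim corners in ca.png are at (421,304), (619,237), (675,391) and (475,461), clearly bigger than the other one, so this is the tray. The four face screws show in both crops. The arm lies from the knob over the coupon's left end.

```bash
cat > geo.py <<'E'
from h import *
g=load('pics/top0.png'); s=load('pics/side0.png')
A=lambda p:((p[0]+.5)/2.941-.5+205,(p[1]+.5)/2.941-.5+175); B=lambda p:((p[0]+.5)/2.6-.5+230,(p[1]+.5)/2.6-.5+170)
E
python3 - <<'E'
from geo import *
P=[]
for a,b in [((59,272),(251,447)),((317,309),(307,211)),((52,406),(400,523)),((301,440),(435,286))]:
    p,e=tri(g,A(a),s,B(b)); P.append(p); print(p.round(1),round(e,1))
P=np.array(P); print('c',P.mean(0))
y=(P[0]+P[2]-P[1]-P[3]);x=P[0]+P[1]-P[2]-P[3]
print('yawy',np.degrees(np.arctan2(-y[0],y[1])),'yawx',np.degrees(np.arctan2(x[1],x[0])),'tilt',np.arctan2(x[2],np.hypot(*x[:2])),y[2], np.linalg.norm(x)/2,np.linalg.norm(y)/2)
T=np.array([onz(g,*A(p),28) for p in [(421,304),(619,237),(675,391),(475,461)]])
print('tray',T.round(1).tolist(),T.mean(0),[np.linalg.norm(T[i]-T[i-1]).round(1) for i in range(4)])
# side cross check
T2=np.array([onz(s,*B(p),28) for p in [(246,62),(386,37),(448,170),(298,197)]]);print(T2.round(1).tolist(),T2.mean(0))
l=T[0]-T[1]+T[3]-T[2]; print('tray yaw',np.degrees(np.arctan2(-l[0],l[1])))
print('bottle',onz(g,343,194,60),'spray',onz(s,331,475,0))
E
```

```text
[583.9 255.  123.8] 1.0
[546.1  35.5 124. ] 1.4
[469.6 274.6  52.6] 2.4
[432.7  54.4  51.8] 1.4
c [508.09164135 154.85955507  88.08313234]
yawy -9.649873655574687 yawx -9.592410432648476 tilt 0.555933906780777 0.5691529780707469 135.90435272316108 222.97102375714636
tray [[549.8, -56.6, 28.0], [605.0, -237.9, 28.0], [464.9, -282.0, 28.0], [407.8, -100.2, 28.0]] [ 506.89102189 -169.18638488   28.        ] [np.float64(148.5), np.float64(189.5), np.float64(146.8), np.float64(190.5)]
[[607.4, -232.6, 28.0], [464.3, -276.5, 28.0], [410.5, -98.1, 28.0], [551.7, -57.9, 28.0]] [ 508.46840366 -166.27087681   28.        ]
tray yaw 17.196822555160878
bottle [770.60774855 -50.23761326  60.        ] spray [566.12128082 456.38018825   0.        ]
```

```bash
cat > plan.py <<'E'
from h import *
from scipy.spatial.transform import Rotation as Ro
from scipy.linalg import logm,expm
psi=np.radians(-9.62);th=.56
fx=np.array([np.cos(psi)*np.cos(th),np.sin(psi)*np.cos(th),np.sin(th)]);fy=np.array([-np.sin(psi),np.cos(psi),0]);fz=np.cross(fx,fy)
C=np.array([508.1,154.9,88.]); Rf=np.c_[fy,fx,-fz]
knob=C+75*fy+46*fz; nest=C-55*fy-10*fz
tray=np.array([507.7,-168.,0]); ty=np.radians(17.2); tyv=np.array([-np.sin(ty),np.cos(ty),0]); txv=np.array([np.cos(ty),np.sin(ty),0]); Rt=np.c_[tyv,txv,[0,0,-1]]
def plan(p,R,n):
    o=sensors.observe(); R0=o["tcp_rot"];p0=o["eef_pos"]
    T=np.eye(4);T[:3,:3]=R0.T@R;T[:3,3]=R0.T@(p-p0)
    D=expm(np.real(logm(T))/n); w=np.degrees(Ro.from_matrix(D[:3,:3]).as_rotvec())
    print('row x',n,'mm',D[:3,3].round(2),'deg',w.round(2),'| total shift',T[:3,3].round(1),'ang',np.degrees(Ro.from_matrix(T[:3,:3]).as_rotvec()).round(1))
    print('q',o["qpos"].round(1),'F',o["ft_force"].round(1),'w',o["gripper_width"])
E
python3 - <<'E'
from plan import *
print(knob,nest)
plan(knob+60*fz,Rf,20)
E
```

```text
[496.54250808 232.92866366 126.97373511] [504.14595505  99.78574226  79.52744889]
row x 20 mm [-24.37   0.73   4.79] deg [-1.32 -1.15  4.02] | total shift [-375.5 -261.3   53.2] ang [-26.3 -23.1  80.4]
q [67.  28.2 89.3 -0.  62.6 -6.1] F [-0.3 -0.4  0.7] w 85.23724250158247
```

Emit:
{"name": "play_rows", "arguments": {"steps": [{"az":8,"ax":-2.6,"ay":-2.3},{"az":8,"ax":-2.6,"ay":-2.3},{"az":8,"ax":-2.6,"ay":-2.3},{"az":8,"ax":-2.6,"ay":-2.3},{"az":8,"ax":-2.6,"ay":-2.3},{"az":8,"ax":-2.6,"ay":-2.3},{"az":8,"ax":-2.6,"ay":-2.3},{"az":8,"ax":-2.6,"ay":-2.3},{"az":8,"ax":-2.6,"ay":-2.3},{"az":8,"ax":-2.6,"ay":-2.3}], "jaw": 0.07, "grip_force": 60}}

```text
invalid input
```

```bash
python3 - <<'E'
from plan import *
plan(knob+60*fz,Rf,20)
E
```

```text
row x 20 mm [-24.37   0.73   4.79] deg [-1.32 -1.15  4.02] | total shift [-375.5 -261.3   53.2] ang [-26.3 -23.1  80.4]
q [67.  28.2 89.3 -0.  62.6 -6.1] F [-0.3 -0.4  0.7] w 85.23724250158247
```

Emit:
{"name": "play_rows", "arguments": {"steps": [{"dx":0,"dy":0,"dz":0,"ax":-2.4,"ay":-2.1,"az":7.3},{"dx":0,"dy":0,"dz":0,"ax":-2.4,"ay":-2.1,"az":7.3},{"dx":0,"dy":0,"dz":0,"ax":-2.4,"ay":-2.1,"az":7.3},{"dx":0,"dy":0,"dz":0,"ax":-2.4,"ay":-2.1,"az":7.3},{"dx":0,"dy":0,"dz":0,"ax":-2.4,"ay":-2.1,"az":7.3},{"dx":0,"dy":0,"dz":0,"ax":-2.4,"ay":-2.1,"az":7.3},{"dx":0,"dy":0,"dz":0,"ax":-2.4,"ay":-2.1,"az":7.3},{"dx":0,"dy":0,"dz":0,"ax":-2.4,"ay":-2.1,"az":7.3},{"dx":0,"dy":0,"dz":0,"ax":-2.4,"ay":-2.1,"az":7.3},{"dx":0,"dy":0,"dz":0,"ax":-2.4,"ay":-2.1,"az":7.3}], "jaw": 0.07, "grip_force": 60}}

```text
t: 1.1
eef_pos: [182.0, 597.7, 231.1]
tcp_rot: [[0.044, 0.868, 0.495], [0.999, -0.023, -0.049], [-0.031, 0.497, -0.867]]
ft_force: [-0.2, 0.1, 0.2]
gripper_width: 69.9
grip_force: 0.0
```

```bash
python3 - <<'E'
from plan import *
plan(knob+60*fz,Rf,20)
E
```

```text
row x 20 mm [-16.38  12.16  10.71] deg [-0.11 -0.11  0.35] | total shift [-344.8  227.3  204.1] ang [-2.2 -2.1  7. ]
q [ 78.6  29.1  93.3 -35.1  59.5  99.4] F [-0.2  0.1  0.2] w 69.91292863098656
```

Emit:
{"name": "play_rows", "arguments": {"steps": [{"dx":-0.0164,"dy":0.0122,"dz":0.0107,"ax":-0.11,"ay":-0.11,"az":0.35},{"dx":-0.0164,"dy":0.0122,"dz":0.0107,"ax":-0.11,"ay":-0.11,"az":0.35},{"dx":-0.0164,"dy":0.0122,"dz":0.0107,"ax":-0.11,"ay":-0.11,"az":0.35},{"dx":-0.0164,"dy":0.0122,"dz":0.0107,"ax":-0.11,"ay":-0.11,"az":0.35},{"dx":-0.0164,"dy":0.0122,"dz":0.0107,"ax":-0.11,"ay":-0.11,"az":0.35},{"dx":-0.0164,"dy":0.0122,"dz":0.0107,"ax":-0.11,"ay":-0.11,"az":0.35},{"dx":-0.0164,"dy":0.0122,"dz":0.0107,"ax":-0.11,"ay":-0.11,"az":0.35},{"dx":-0.0164,"dy":0.0122,"dz":0.0107,"ax":-0.11,"ay":-0.11,"az":0.35},{"dx":-0.0164,"dy":0.0122,"dz":0.0107,"ax":-0.11,"ay":-0.11,"az":0.35},{"dx":-0.0164,"dy":0.0122,"dz":0.0107,"ax":-0.11,"ay":-0.11,"az":0.35}]}}

```text
t: 2.1
eef_pos: [330.4, 422.0, 204.3]
tcp_rot: [[0.101, 0.855, 0.508], [0.995, -0.077, -0.068], [-0.019, 0.513, -0.858]]
ft_force: [0.7, 0.3, 0.4]
gripper_width: 70.0
grip_force: 0.0
```

Emit:
{"name": "play_rows", "arguments": {"steps": [{"dx":-0.0164,"dy":0.0122,"dz":0.0107,"ax":-0.11,"ay":-0.11,"az":0.35},{"dx":-0.0164,"dy":0.0122,"dz":0.0107,"ax":-0.11,"ay":-0.11,"az":0.35},{"dx":-0.0164,"dy":0.0122,"dz":0.0107,"ax":-0.11,"ay":-0.11,"az":0.35},{"dx":-0.0164,"dy":0.0122,"dz":0.0107,"ax":-0.11,"ay":-0.11,"az":0.35},{"dx":-0.0164,"dy":0.0122,"dz":0.0107,"ax":-0.11,"ay":-0.11,"az":0.35},{"dx":-0.0164,"dy":0.0122,"dz":0.0107,"ax":-0.11,"ay":-0.11,"az":0.35},{"dx":-0.0164,"dy":0.0122,"dz":0.0107,"ax":-0.11,"ay":-0.11,"az":0.35},{"dx":-0.0164,"dy":0.0122,"dz":0.0107,"ax":-0.11,"ay":-0.11,"az":0.35},{"dx":-0.0164,"dy":0.0122,"dz":0.0107,"ax":-0.11,"ay":-0.11,"az":0.35},{"dx":-0.0164,"dy":0.0122,"dz":0.0107,"ax":-0.11,"ay":-0.11,"az":0.35}]}}

```text
t: 3.1
eef_pos: [467.7, 238.5, 178.4]
tcp_rot: [[0.163, 0.837, 0.522], [0.987, -0.137, -0.089], [-0.003, 0.53, -0.848]]
ft_force: [0.5, 0.9, -0.1]
gripper_width: 69.9
grip_force: 0.0
```

```bash
python3 - <<'E'
from plan import *
plan(knob-17*fz,Rf,8)
g=save('side','pics/s1.png'); print(proj(g,knob+17*fz))
E
```

```text
row x 8 mm [-0.08 -0.3   9.52] deg [-0.01  0.    0.04] | total shift [-0.6 -2.3 76.2] ang [-0.1  0.   0.3]
q [ 29.1  20.3 122.2 -60.4  22.4  92.3] F [ 0.5  0.9 -0.1] w 69.91058605376088
[378.69611149 329.59598792]
```

```bash
python3 - <<'E'
from plan import *
g=load('pics/top0.png'); s=load('pics/side0.png')
for n,G in(('top',g),('side',s)):
    m=(cv2.cvtColor(G["image"],cv2.COLOR_RGB2GRAY)<45).astype(np.uint8)
    k=proj(G,knob); m[:, :int(k[0])-25]=0; m[:,int(k[0])+25:]=0; m[:int(k[1])-25]=0; m[int(k[1])+25:]=0
    H=np.array([proj(G,knob+a*35*fy+b*12*fx+c*17*fz) for a in(-1,1) for b in(-1,1) for c in(-1,1)],np.float32)
    h=np.zeros(m.shape,np.uint8); cv2.fillConvexPoly(h,cv2.convexHull(H).astype(int),1)
    for q in(m,h):
        M=cv2.moments(q,True); print(n,M['m10']/M['m00'],M['m01']/M['m00'],M['m00'])
E
python3 -c "
import cv2;a=cv2.imread('pics/s1.png')[200:400,270:470];cv2.imwrite('pics/s1c.png',cv2.resize(a,(600,600)))"
```

```text
top 234.19117647058823 301.3 340.0
top 233.44773175542406 301.2426035502959 507.0
side 367.94615384615383 335.69615384615383 260.0
side 372.79298245614035 332.48538011695905 855.0
```

View pics/s1c.png

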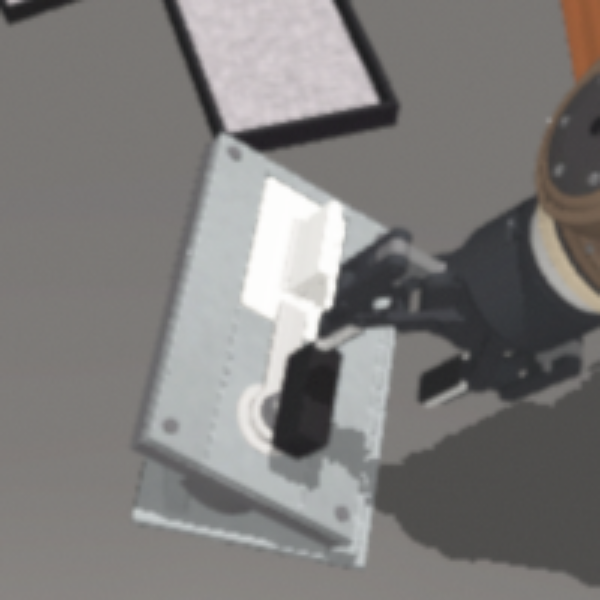

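The crop shows the open fingers either side of and above the black bar at (308,400), lined up as computed. Next I go down onto it.

Emit:
{"name": "play_rows", "arguments": {"steps": [{"dx":-0.0001,"dy":-0.0003,"dz":0.0095,"ax":0,"ay":0,"az":0.04},{"dx":-0.0001,"dy":-0.0003,"dz":0.0095,"ax":0,"ay":0,"az":0.04},{"dx":-0.0001,"dy":-0.0003,"dz":0.0095,"ax":0,"ay":0,"az":0.04},{"dx":-0.0001,"dy":-0.0003,"dz":0.0095,"ax":0,"ay":0,"az":0.04},{"dx":-0.0001,"dy":-0.0003,"dz":0.0095,"ax":0,"ay":0,"az":0.04},{"dx":-0.0001,"dy":-0.0003,"dz":0.0095,"ax":0,"ay":0,"az":0.04},{"dx":-0.0001,"dy":-0.0003,"dz":0.0095,"ax":0,"ay":0,"az":0.04},{"dx":-0.0001,"dy":-0.0003,"dz":0.0095,"ax":0,"ay":0,"az":0.04},{"dx":0,"dy":0,"dz":0,"ax":0,"ay":0,"az":0}]}}

```text
t: 4.05
eef_pos: [510.9, 237.9, 130.1]
tcp_rot: [[0.171, 0.853, 0.494], [0.985, -0.145, -0.092], [-0.007, 0.502, -0.865]]
ft_force: [-0.4, 0.4, 0.1]
gripper_width: 70.0
grip_force: 0.0
```

Emit:
{"name": "play_rows", "arguments": {"steps": [{"dx":0,"dy":0,"dz":0,"ax":0,"ay":0,"az":0},{"dx":0,"dy":0,"dz":0,"ax":0,"ay":0,"az":0},{"dx":0,"dy":0,"dz":0,"ax":0,"ay":0,"az":0},{"dx":0,"dy":0,"dz":0,"ax":0,"ay":0,"az":0},{"dx":0,"dy":0,"dz":0,"ax":0,"ay":0,"az":0},{"dx":0,"dy":0,"dz":0,"ax":0,"ay":0,"az":0}], "jaw": 0, "grip_force": 60}}

```text
t: 4.65
eef_pos: [501.8, 239.0, 125.4]
tcp_rot: [[0.168, 0.86, 0.482], [0.986, -0.142, -0.089], [-0.008, 0.49, -0.872]]
ft_force: [-44.9, 21.0, -21.0]
gripper_width: 22.6
grip_force: 61.8
```

Emit:
{"name": "play_rows", "arguments": {"steps": [{"dx":0,"dy":0,"dz":0,"ax":0,"ay":0,"az":0},{"dx":0,"dy":0,"dz":0,"ax":0,"ay":0,"az":0},{"dx":0,"dy":0,"dz":0,"ax":0,"ay":0,"az":0},{"dx":0,"dy":0,"dz":0,"ax":0,"ay":0,"az":0}], "jaw": 0.07}}

```text
t: 5.05
eef_pos: [510.7, 238.1, 131.4]
tcp_rot: [[0.171, 0.852, 0.495], [0.985, -0.145, -0.091], [-0.006, 0.503, -0.864]]
ft_force: [0.7, -0.4, 0.4]
gripper_width: 70.1
grip_force: 0.0
```

```bash
python3 - <<'E'
from plan import *
plan(knob-17*fz,Rf,8)
print(sensors.observe()["eef_pos"],sensors.observe()["tcp_rot"].round(3).tolist())
E
```

```text
row x 8 mm [-0.92 -1.65  1.76] deg [-0.23  0.05 -0.  ] | total shift [ -7.3 -13.   14.3] ang [-1.9  0.4 -0. ]
q [ 26.1  27.3 119.2 -65.   19.3  95.6] F [ 0.7 -0.4  0.4] w 70.10706231333282
[510.69007538 238.0723078  131.36900777] [[0.171, 0.852, 0.495], [0.985, -0.145, -0.091], [-0.006, 0.503, -0.864]]
```

The joint 4 limit (-65) stops the exactly normal pose. I'll fit a quick arm model to choose a tilt about the pad normal that can be reached.

```bash
cat > kin.py <<'E'
from plan import *
from scipy.optimize import least_squares
def fkR(q):
    return Ro.from_euler('ZYZYZ',[q[0],q[1]+q[2],q[3],q[4],q[5]],degrees=True).as_matrix()
def fkp(q,c):
    a,d,h,L2,L3,e,Lt=c
    v=lambda t:np.array([np.sin(np.radians(t)),0,np.cos(np.radians(t))])
    p=np.array([a,d,h])+L2*v(q[1])+L3*v(q[1]+q[2])+e*v(q[1]+q[2]-90)
    return Ro.from_euler('Z',q[0],degrees=True).apply(p)+Lt*fkR(q)[:,2]
Q=np.array([[67.0022,28.1614,89.3475,0,62.5503,-6.05],[78.6,29.1,93.3,-35.1,59.5,99.4],[29.1,20.3,122.2,-60.4,22.4,92.3],[26.1,27.3,119.2,-65,19.3,95.6]])
P=np.array([[182.09,597.67,230.77],[182,597.7,231.1],[467.7,238.5,178.4],[510.7,238.07,131.37]])
Z=np.array([[0,0,-1],[.495,-.049,-.867],[.522,-.089,-.848],[.495,-.091,-.864]])
if __name__=='__main__':
    for q,z in zip(Q,Z): print(fkR(q).round(3).tolist(),z)
    f=lambda c:np.concatenate([fkp(q,c)-p for q,p in zip(Q,P)])
    s=least_squares(f,[0,65,150,500,500,0,200]); print(s.x.round(1),f(s.x).round(1))
E
python3 kin.py
```

```text
Traceback (most recent call last):
  File "kin.py", line 14, in <module>
    for q,z in zip(Q,Z): print(fkR(q).round(3).tolist(),z)
                               ~~~^^^
  File "kin.py", line 4, in fkR
    return Ro.from_euler('ZYZYZ',[q[0],q[1]+q[2],q[3],q[4],q[5]],degrees=True).as_matrix()
           ~~~~~~~~~~~~~^^^^^^^^^^^^^^^^^^^^^^^^^^^^^^^^^^^^^^^^^^^^^^^^^^^^^^
  File "scipy/spatial/transform/_rotation.pyx", line 1413, in scipy.spatial.transform._rotation.Rotation.from_euler
ValueError: Expected axis specification to be a non-empty string of upto 3 characters, got ZYZYZ
```

```bash
python3 - <<'E'
s=open('kin.py').read().replace("Ro.from_euler('ZYZYZ',[q[0],q[1]+q[2],q[3],q[4],q[5]],degrees=True).as_matrix()","(Ro.from_euler('ZYZ',[q[0],q[1]+q[2],q[3]],degrees=True)*Ro.from_euler('YZ',[q[4],q[5]],degrees=True)).as_matrix()")
open('kin.py','w').write(s)
E
python3 kin.py
```

```text
[[-0.292, -0.957, -0.0], [-0.957, 0.292, -0.001], [0.001, 0.0, -1.0]] [ 0.  0. -1.]
[[-0.867, 0.044, 0.496], [0.023, 0.999, -0.048], [-0.497, -0.03, -0.867]] [ 0.495 -0.049 -0.867]
[[-0.837, 0.162, 0.522], [0.136, 0.987, -0.088], [-0.53, -0.003, -0.848]] [ 0.522 -0.089 -0.848]
[[-0.852, 0.17, 0.495], [0.144, 0.985, -0.091], [-0.503, -0.006, -0.864]] [ 0.495 -0.091 -0.864]
[-5.000e-01  6.560e+01  1.931e+02  5.894e+02  4.099e+02 -4.300e+01
  2.547e+02] [ 0.1 -0.3 -0.2  0.3  0.2  0.2 -0.1  0.3  0.1 -0.2  0.1 -0.1]
```

```bash
cat > ik.py <<'E'
from kin import *
c=least_squares(lambda c:np.concatenate([fkp(q,c)-p for q,p in zip(Q,P)]),[0,65,150,500,500,0,200]).x
lo=np.array([-177.5,-47.9,2.8,-65,3.7,-153.8]);hi=np.array([177.5,125.5,160,245,167.8,153.8])
W=np.array([[0,-1,0],[1,0,0],[0,0,1.]])  # tool = fk @ W
def ik(p,R,q0):
    def f(q):
        return np.r_[fkp(q,c)-p,200*Ro.from_matrix((fkR(q)@W).T@R).as_rotvec()]
    s=least_squares(f,np.clip(q0,lo+.1,hi-.1),bounds=(lo,hi)); return s.x,np.abs(s.fun).max()
def kp(beta,gamma,turn,dep,beta0=None,back=17):
    # tilt beta about tool y (toward +fy), gamma about tool x, turn about +fz, depth pressed
    R=Ro.from_rotvec(np.radians(turn)*fz).as_matrix()@Rf@Ro.from_euler('YX',[beta,gamma],degrees=True).as_matrix()
    return knob-dep*fz+back*R[:,2],R
E
python3 - <<'E'
from ik import *
print((fkR(Q[3])@W).round(2).tolist())
for b in(0,8,12,16,20,25,30):
  for t,d in((0,-60),(0,0),(0,9),(25,9),(50,9),(72,9),(72,0)):
    q=Q[3]
    p,R=kp(b,0,t,d); q,e=ik(p,R,q); print(b,t,d,q.round(1),round(e,1))
for l in(60,0):
    print('nest',ik(nest+(32+l)*fz-18*fz,Rf,np.array([15,25,120,-50,25,80])))
E
```

```text
[[0.17, 0.85, 0.49], [0.99, -0.14, -0.09], [-0.01, 0.5, -0.86]]
0 0 -60 [ 28.4  22.1 122.5 -65.   21.1  97.1] 0.6
0 0 0 [ 25.4  28.5 119.8 -65.   18.4  95.6] 11.9
0 0 9 [ 25.   29.5 119.3 -65.   18.1  95.3] 13.4
0 25 9 [ 25.   29.5 119.3 -65.   18.1  70.3] 13.5
0 50 9 [ 25.   29.5 119.3 -65.   18.1  45.3] 11.0
0 72 9 [ 25.   29.5 119.3 -65.   18.1  23.3] 11.8
0 72 0 [ 25.4  28.5 119.8 -65.   18.4  23.6] 10.5
8 0 -60 [ 24.3  20.7 124.6 -65.   10.8  93.6] 5.2
8 0 0 [ 21.4  27.3 121.9 -65.    8.   91.6] 16.4
8 0 9 [ 21.   28.3 121.4 -65.    7.6  91.3] 17.9
8 25 9 [ 21.   28.6 121.6 -65.    7.8  66.7] 7.4
8 50 9 [ 21.7  28.9 121.1 -60.7   9.9  38.3] 0.0
8 72 9 [ 22.6  29.2 119.5 -50.   13.9   6.5] 0.0
8 72 0 [ 22.9  28.1 119.6 -47.6  14.6   4.4] 0.0
12 0 -60 [ 22.1  20.3 125.7 -65.    5.4  91.6] 7.0
12 0 0 [ 19.7  27.1 122.7 -65.    3.7  89.9] 17.6
12 0 9 [ 19.5  28.1 122.2 -65.    3.7  89.7] 18.9
12 25 9 [ 19.5  28.5 122.5 -65.    3.7  65.3] 4.7
12 50 9 [ 19.8  28.6 120.5 -30.4   8.3   6.5] 0.0
12 72 9 [ 21.1  29.  118.1 -28.9  14.9 -15.5] 0.0
12 72 0 [ 21.4  28.  118.3 -27.8  15.7 -16.
[... 1000 characters left out ...]
   7.   26.6 -53.8] 0.0
25 72 0 [ 16.9  28.6 113.6   6.7  27.3 -53.3] 0.0
30 0 -60 [ 23.   19.5 125.5 -65.    3.7  92.1] 54.7
30 0 0 [ 21.2  26.4 122.2 -65.    3.7  90.4] 63.3
30 0 9 [ 21.   27.4 121.6 -65.    3.7  90.2] 64.4
30 25 9 [  9.6  29.5 124.   88.7  19.6 -97.5] 0.0
30 50 9 [ 11.8  29.3 116.9  38.2  23.9 -67.8] 0.0
30 72 9 [ 15.1  30.3 111.5  12.6  32.2 -60.1] 0.0
30 72 0 [ 15.3  29.3 111.7  12.3  32.8 -59.6] 0.0
nest (array([  9.58626871,  19.48158542, 130.06749103, -65.        ,
         9.54412701,  81.82633156]), np.float64(15.41788376949819))
nest (array([  7.41636338,  26.85010855, 126.66453257, -65.        ,
         7.33163538,  80.40147878]), np.float64(27.366409322920525))
```

```bash
cat > ex.py <<'E'
from ik import *
rng=[np.array([18,28,120,j4,15+abs(0),j6]) for j4 in(-50,0,60,120,180,230) for j6 in(-120,-60,0,60,120)]
def best(p,R):
    o=[]
    for q0 in rng:
        q,e=ik(p,R,q0)
        if e<.3 and not any(np.abs(q-x).max()<1 for x in o): o.append(q)
    return o
E
python3 - <<'E'
from ex import *
F=np.diag([-1,-1,1.])
for fl in(0,1):
  for b,ga in((0,0),(-10,0),(-20,0),(-30,0),(25,0),(0,-5),(0,5),(0,-10),(0,10)):
    for t,d in((0,-60),(0,9),(72,9)):
      p,R=kp(b,ga,t,d); R=R@F if fl else R
      print(fl,b,ga,t,d,[x.round(0).astype(int).tolist() for x in best(p,R)])
  for l in(60,0): print('nest',fl,[x.round(0).astype(int).tolist() for x in best(nest+(14+l)*fz,Rf@F if fl else Rf)])
E
```

```text
0 0 0 0 -60 []
0 0 0 0 9 []
0 0 0 72 9 []
0 -10 0 0 -60 [[32, 24, 119, -59, 34, 95]]
0 -10 0 0 9 []
0 -10 0 72 9 []
0 -20 0 0 -60 [[35, 27, 114, -56, 46, 94]]
0 -20 0 0 9 [[33, 34, 113, -63, 41, 100]]
0 -20 0 72 9 [[33, 36, 126, 245, 42, 82]]
0 -30 0 0 -60 [[38, 31, 110, -53, 58, 94]]
0 -30 0 0 9 [[35, 38, 109, -58, 53, 98]]
0 -30 0 72 9 [[36, 40, 128, 242, 55, 88]]
0 25 0 0 -60 [[15, 21, 131, 135, 15, -115]]
0 25 0 0 9 [[13, 30, 130, 146, 22, -129]]
0 25 0 72 9 [[17, 30, 113, 7, 27, -54]]
0 0 -5 0 -60 []
0 0 -5 0 9 []
0 0 -5 72 9 []
0 0 5 0 -60 [[27, 22, 120, -47, 22, 78]]
0 0 5 0 9 [[24, 30, 120, -63, 17, 93]]
0 0 5 72 9 []
0 0 -10 0 -60 []
0 0 -10 0 9 [[28, 32, 126, 242, 28, 151]]
0 0 -10 72 9 [[22, 30, 127, 217, 15, 97]]
0 0 10 0 -60 [[26, 22, 118, -31, 25, 62]]
0 0 10 0 9 [[23, 29, 117, -40, 18, 69]]
0 0 10 72 9 [[29, 31, 117, -63, 29, 24]]
nest 0 []
nest 0 []
1 0 0 0 -60 []
1 0 0 0 9 []
1 0 0 72 9 []
1 -10 0 0 -60 [[32, 24, 119, -59, 34, -85]]
1 -10 0 0 9 []
1 -10 0 72 9 []
1 -20 0 0 -60 [[35, 27, 114, -56, 46, -86]]
1 -20 0 0 9 [[33, 34, 113, -63, 41, -80]]
1 -20 0 72 9 [[33, 36, 126, 245, 42, -98]]
1 -30 0 0 -60 [[38, 31, 110, -53, 58, -86]]
1 -30 0 0 9 [[35, 38, 109, -58, 53, -82]]
1 -30 0 72 9 [[36, 40, 128, 242, 55, -92]]
1 25 0 0 -60 [[15, 21, 131, 135, 15, 65]]
1 25 0 0 9 [[13, 30, 130, 146, 22, 51]]
1 25 0 72 9 [[17, 30, 113, 7, 27, 126]]
1 0 -5 0 -60 []
1 0 -5 0 9 []
1 0 -5 72 9 []
1 0 5 0 -60 [[27, 22, 120, -47, 22, -102]]
1 0 5 0 9 [[24, 30, 120, -63, 17, -87]]
1 0 5 72 9 []
1 0 -10 0 -60 []
1 0 -10 0 9 [[28, 32, 126, 242, 28, -29]]
1 0 -10 72 9 [[22, 30, 127, 217, 15, -83]]
1 0 10 0 -60 [[26, 22, 118, -31, 25, -118]]
1 0 10 0 9 [[23, 29, 117, -40, 18, -111]]
1 0 10 72 9 []
nest 1 []
nest 1 [[9, 29, 132, 220, 15, -23]]
```

```bash
cat >> ex.py <<'E'
def npose(beta,l,up=34,back=18,gamma=0):
    R=Rf@Ro.from_euler('YX',[beta,gamma],degrees=True).as_matrix()
    return nest+(up+l)*fz+back*R[:,2],R
def tpose(beta,l,up=34,back=18,fl=0,gamma=0):
    R0=Rt@np.diag([-1,-1,1.]) if fl else Rt
    R=R0@Ro.from_euler('YX',[beta,gamma],degrees=True).as_matrix()
    return tray+np.array([0,0,6+up+l])+back*R[:,2],R
E
python3 - <<'E'
from ex import *
for b in(-30,-20,20,25,30,35):
    for l in(0,70): print('nest',b,l,[x.round(0).astype(int).tolist() for x in best(*npose(b,l))])
    print('tray',b,[x.round(0).astype(int).tolist() for x in best(*tpose(b,10))],'flip',[x.round(0).astype(int).tolist() for x in best(*tpose(b,10,fl=1))])
for b in(20,22,28,32):
    print('knob',b,[[x.round(0).astype(int).tolist() for x in best(*kp(b,0,t,9,back=15))] for t in (0,25,50,72)])
E
```

```text
nest -30 0 []
nest -30 70 []
tray -30 [] flip [[-34, 44, 101, 21, 61, 114]]
nest -20 0 []
nest -20 70 []
tray -20 [[-18, 37, 118, -53, 20, 14]] flip [[-31, 41, 105, 17, 51, 119]]
nest 20 0 [[-4, 30, 136, 138, 25, -135]]
nest 20 70 [[-3, 19, 137, 122, 19, -118]]
tray 20 [[-31, 41, 105, 17, 51, -61]] flip []
nest 25 0 [[-7, 31, 136, 128, 31, -130]]
nest 25 70 [[-7, 20, 138, 115, 26, -114]]
tray 25 [[-32, 43, 103, 19, 56, -64]] flip []
nest 30 0 [[-10, 32, 136, 121, 36, -127]]
nest 30 70 [[-10, 22, 138, 110, 32, -113]]
tray 30 [[-34, 44, 101, 21, 61, -66]] flip []
nest 35 0 [[-13, 34, 136, 115, 41, -125]]
nest 35 70 [[-13, 23, 139, 105, 38, -113]]
tray 35 [[-35, 46, 99, 23, 65, -67]] flip []
knob 20 [[[16, 29, 129, 159, 16, -139]], [[15, 28, 124, 96, 7, -100]], [[16, 28, 119, 20, 13, -47]], [[18, 29, 115, -2, 22, -44]]]
knob 22 [[[14, 30, 129, 153, 18, -134]], [[14, 28, 124, 94, 10, -99]], [[15, 28, 119, 26, 15, -53]], [[18, 29, 114, 2, 24, -49]]]
knob 28 [[[11, 31, 131, 140, 25, -125]], [[11, 29, 124, 89, 17, -97]], [[13, 29, 117, 36, 22, -65]], [[16, 30, 112, 11, 30, -58]]]
knob 32 [[[9, 31, 131, 135, 30, -122]], [[8, 30, 124, 87, 22, -97]], [[11, 29, 116, 39, 26, -70]], [[15, 30, 111, 14, 35, -62]]]
```

Emit:
{"name": "play_rows", "arguments": {"steps": [{"dx":0,"dy":0,"dz":-0.01,"ax":0,"ay":0,"az":0},{"dx":0,"dy":0,"dz":-0.015,"ax":0,"ay":0,"az":0},{"dx":0,"dy":0,"dz":-0.015,"ax":0,"ay":0,"az":0},{"dx":0,"dy":0,"dz":-0.015,"ax":0,"ay":0,"az":0},{"dx":0,"dy":0,"dz":-0.015,"ax":0,"ay":0,"az":0},{"dx":0,"dy":0,"dz":-0.01,"ax":0,"ay":0,"az":0}]}}

```text
t: 5.65
eef_pos: [470.8, 245.3, 201.4]
tcp_rot: [[0.171, 0.852, 0.496], [0.985, -0.146, -0.091], [-0.005, 0.504, -0.864]]
ft_force: [0.2, -0.3, -0.2]
gripper_width: 70.1
grip_force: 0.0
```

```bash
cat > seg.py <<'E'
from ex import *
def seg(targets,st=None):
    o=sensors.observe(); q=o["qpos"]; print('t',o['t'],'q',q.round(1),'F',o["ft_force"].round(1),'w',round(o["gripper_width"],1),'p',o["eef_pos"].round(1))
    R0,p0=o["tcp_rot"],o["eef_pos"]
    for p,R,n in targets:
        T=np.eye(4);T[:3,:3]=R0.T@R;T[:3,3]=R0.T@(p-p0)
        D=expm(np.real(logm(T))/n); w=np.degrees(Ro.from_matrix(D[:3,:3]).as_rotvec())
        X=np.eye(4);X[:3,:3]=R0;X[:3,3]=p0; mx=0;em=0;qs=[]
        for i in range(n):
            X=X@D; qn,e=ik(X[:3,3],X[:3,:3],q); mx=max(mx,np.abs(qn-q).max()); em=max(em,e); q=qn; qs.append(q)
        print(n,'x mm',D[:3,3].round(2).tolist(),'deg',w.round(2).tolist(),'maxstep',round(mx,1),'err',round(em,2),'minz',round(p0[2]),'q',qs[n//2].round().astype(int).tolist(),q.round(0).astype(int).tolist())
        R0,p0=X[:3,:3],X[:3,3]
E
python3 - <<'E'
from seg import *
Rv=np.c_[fy,np.cross([0,0,-1],fy),[0,0,-1]]
Rb=Rv@Ro.from_euler('Y',25,degrees=True).as_matrix()
p,R=kp(25,0,0,-55,back=15)
q,S=kp(25,0,0,0,back=15)
seg([(knob+[0,0,80],Rv,8),(knob+[-20,0,70],Rb,5),(p,R,8),(q,S,10)])
E
```

```text
t 5.65 q [ 29.3  18.4 119.  -47.   26.   79. ] F [ 0.2 -0.3 -0.2] w 70.1 p [470.8 245.3 201.4]
8 x mm [-0.98, 3.53, 0.34] deg [3.78, 0.04, -0.02] maxstep 12.0 err 0.0 minz 201 q [22, 20, 108, -9, 42, 38] [18, 24, 102, 0, 55, 28]
5 x mm [-1.01, -3.94, 1.87] deg [0.0, 5.0, 0.0] maxstep 8.8 err 0.0 minz 207 q [12, 21, 109, 20, 46, 8] [8, 21, 114, 36, 44, -9]
8 x mm [-0.69, -1.35, 4.34] deg [-3.63, 0.0, -1.69] maxstep 28.0 err 0.0 minz 197 q [12, 19, 125, 63, 18, -41] [15, 22, 131, 136, 15, -116]
10 x mm [-2.32, 0.0, 4.98] deg [-0.0, -0.0, 0.0] maxstep 1.5 err 0.0 minz 162 q [14, 26, 131, 142, 19, -124] [13, 29, 130, 145, 21, -127]
```

Emit:
{"name": "play_rows", "arguments": {"steps": [{"dx":-0.0008,"dy":0.0028,"dz":0.0003,"ax":3.0,"ay":0,"az":0},{"dx":-0.0008,"dy":0.0028,"dz":0.0003,"ax":3.0,"ay":0,"az":0},{"dx":-0.0008,"dy":0.0028,"dz":0.0003,"ax":3.0,"ay":0,"az":0},{"dx":-0.0008,"dy":0.0028,"dz":0.0003,"ax":3.0,"ay":0,"az":0},{"dx":-0.0008,"dy":0.0028,"dz":0.0003,"ax":3.0,"ay":0,"az":0},{"dx":-0.0008,"dy":0.0028,"dz":0.0003,"ax":3.0,"ay":0,"az":0},{"dx":-0.0008,"dy":0.0028,"dz":0.0003,"ax":3.0,"ay":0,"az":0},{"dx":-0.0008,"dy":0.0028,"dz":0.0003,"ax":3.0,"ay":0,"az":0},{"dx":-0.0008,"dy":0.0028,"dz":0.0003,"ax":3.0,"ay":0,"az":0},{"dx":-0.0008,"dy":0.0028,"dz":0.0003,"ax":3.0,"ay":0,"az":0}]}}

```text
t: 6.65
eef_pos: [496.8, 232.5, 205.7]
tcp_rot: [[0.172, 0.985, 0.001], [0.985, -0.171, -0.006], [-0.006, 0.002, -1.0]]
ft_force: [-0.2, -0.2, 0.4]
gripper_width: 69.9
grip_force: 0.0
```

Emit:
{"name": "play_rows", "arguments": {"steps": [{"dx":-0.001,"dy":-0.0039,"dz":0.0019,"ax":0,"ay":5,"az":0},{"dx":-0.001,"dy":-0.0039,"dz":0.0019,"ax":0,"ay":5,"az":0},{"dx":-0.001,"dy":-0.0039,"dz":0.0019,"ax":0,"ay":5,"az":0},{"dx":-0.001,"dy":-0.0039,"dz":0.0019,"ax":0,"ay":5,"az":0},{"dx":-0.001,"dy":-0.0039,"dz":0.0019,"ax":0,"ay":5,"az":0},{"dx":0,"dy":0,"dz":0,"ax":0,"ay":0,"az":0}]}}

```text
t: 7.25
eef_pos: [476.3, 231.6, 194.7]
tcp_rot: [[0.157, 0.985, 0.074], [0.895, -0.173, 0.412], [0.418, 0.002, -0.908]]
ft_force: [0.3, 0.3, 0.4]
gripper_width: 69.9
grip_force: 0.0
```

```bash
python3 - <<'E'
from seg import *
p,R=kp(25,0,0,-55,back=15)
q,S=kp(25,0,0,0,back=15)
seg([(p,R,20),(q,S,10)])
E
```

```text
t 7.25 q [  7.5  20.7 113.9  35.5  43.3  -8.4] F [0.3 0.3 0.4] w 69.9 p [476.3 231.6 194.7]
20 x mm [-0.16, -0.55, 1.65] deg [-1.44, 0.02, -0.69] maxstep 11.8 err 0.0 minz 195 q [11, 19, 124, 56, 21, -33] [15, 22, 131, 136, 15, -116]
10 x mm [-2.32, -0.0, 4.98] deg [-0.0, -0.0, 0.0] maxstep 1.5 err 0.0 minz 162 q [14, 26, 131, 142, 19, -124] [13, 29, 130, 145, 21, -127]
```

Emit:
{"name": "play_rows", "arguments": {"steps": [{"dx":-0.0002,"dy":-0.0006,"dz":0.0016,"ax":-1.44,"ay":0,"az":-0.7},{"dx":-0.0002,"dy":-0.0006,"dz":0.0016,"ax":-1.44,"ay":0,"az":-0.7},{"dx":-0.0002,"dy":-0.0006,"dz":0.0016,"ax":-1.44,"ay":0,"az":-0.7},{"dx":-0.0002,"dy":-0.0006,"dz":0.0016,"ax":-1.44,"ay":0,"az":-0.7},{"dx":-0.0002,"dy":-0.0006,"dz":0.0016,"ax":-1.44,"ay":0,"az":-0.7},{"dx":-0.0002,"dy":-0.0006,"dz":0.0016,"ax":-1.44,"ay":0,"az":-0.7},{"dx":-0.0002,"dy":-0.0006,"dz":0.0016,"ax":-1.44,"ay":0,"az":-0.7},{"dx":-0.0002,"dy":-0.0006,"dz":0.0016,"ax":-1.44,"ay":0,"az":-0.7},{"dx":-0.0002,"dy":-0.0006,"dz":0.0016,"ax":-1.44,"ay":0,"az":-0.7},{"dx":-0.0002,"dy":-0.0006,"dz":0.0016,"ax":-1.44,"ay":0,"az":-0.7}]}}

```text
t: 8.25
eef_pos: [474.1, 238.8, 179.6]
tcp_rot: [[0.034, 0.947, 0.32], [0.916, -0.157, 0.368], [0.399, 0.281, -0.873]]
ft_force: [0.8, 0.3, -0.3]
gripper_width: 69.5
grip_force: 0.0
```

Emit:
{"name": "play_rows", "arguments": {"steps": [{"dx":-0.0002,"dy":-0.0006,"dz":0.0016,"ax":-1.44,"ay":0,"az":-0.7},{"dx":-0.0002,"dy":-0.0006,"dz":0.0016,"ax":-1.44,"ay":0,"az":-0.7},{"dx":-0.0002,"dy":-0.0006,"dz":0.0016,"ax":-1.44,"ay":0,"az":-0.7},{"dx":-0.0002,"dy":-0.0006,"dz":0.0016,"ax":-1.44,"ay":0,"az":-0.7},{"dx":-0.0002,"dy":-0.0006,"dz":0.0016,"ax":-1.44,"ay":0,"az":-0.7},{"dx":-0.0002,"dy":-0.0006,"dz":0.0016,"ax":-1.44,"ay":0,"az":-0.7},{"dx":-0.0002,"dy":-0.0006,"dz":0.0016,"ax":-1.44,"ay":0,"az":-0.7},{"dx":-0.0002,"dy":-0.0006,"dz":0.0016,"ax":-1.44,"ay":0,"az":-0.7},{"dx":-0.0002,"dy":-0.0006,"dz":0.0016,"ax":-1.44,"ay":0,"az":-0.7},{"dx":-0.0002,"dy":-0.0006,"dz":0.0016,"ax":-1.44,"ay":0,"az":-0.7}]}}

```text
t: 9.25
eef_pos: [475.8, 243.9, 163.4]
tcp_rot: [[-0.076, 0.834, 0.546], [0.933, -0.133, 0.333], [0.351, 0.535, -0.769]]
ft_force: [0.1, -0.4, -0.1]
gripper_width: 69.7
grip_force: 0.0
```

```bash
python3 - <<'E'
from seg import *
q,S=kp(25,0,0,0,back=15)
seg([(q,S,10)])
E
```

```text
t 9.25 q [  15.1   21.3  131.   135.9   15.  -116.4] F [ 0.1 -0.4 -0.1] w 69.7 p [475.8 243.9 163.4]
10 x mm [-2.47, -0.06, 5.06] deg [0.0, 0.02, 0.06] maxstep 1.6 err 0.0 minz 163 q [14, 26, 131, 142, 19, -124] [13, 29, 130, 145, 21, -127]
```

Emit:
{"name": "play_rows", "arguments": {"steps": [{"dx":-0.0025,"dy":0,"dz":0.0051,"ax":0,"ay":0,"az":0.06},{"dx":-0.0025,"dy":0,"dz":0.0051,"ax":0,"ay":0,"az":0.06},{"dx":-0.0025,"dy":0,"dz":0.0051,"ax":0,"ay":0,"az":0.06},{"dx":-0.0025,"dy":0,"dz":0.0051,"ax":0,"ay":0,"az":0.06},{"dx":-0.0025,"dy":0,"dz":0.0051,"ax":0,"ay":0,"az":0.06},{"dx":-0.0025,"dy":0,"dz":0.0051,"ax":0,"ay":0,"az":0.06},{"dx":-0.0025,"dy":0,"dz":0.0051,"ax":0,"ay":0,"az":0.06},{"dx":-0.0025,"dy":0,"dz":0.0051,"ax":0,"ay":0,"az":0.06},{"dx":-0.0025,"dy":0,"dz":0.005,"ax":0,"ay":0,"az":0.06},{"dx":-0.0025,"dy":0,"dz":0.005,"ax":0,"ay":0,"az":0.06}]}}

```text
t: 10.25
eef_pos: [504.6, 236.5, 114.2]
tcp_rot: [[-0.065, 0.836, 0.544], [0.932, -0.143, 0.332], [0.355, 0.529, -0.771]]
ft_force: [0.2, 0.3, 0.5]
gripper_width: 70.1
grip_force: 0.0
```

Emit:
{"name": "play_rows", "arguments": {"steps": [{"dx":0,"dy":0,"dz":0,"ax":0,"ay":0,"az":0},{"dx":0,"dy":0,"dz":0,"ax":0,"ay":0,"az":0},{"dx":0,"dy":0,"dz":0,"ax":0,"ay":0,"az":0},{"dx":0,"dy":0,"dz":0,"ax":0,"ay":0,"az":0},{"dx":0,"dy":0,"dz":0,"ax":0,"ay":0,"az":0},{"dx":0,"dy":0,"dz":0,"ax":0,"ay":0,"az":0}], "jaw": 0.02, "grip_force": 60}}

```text
t: 10.85
eef_pos: [504.6, 236.5, 115.3]
tcp_rot: [[-0.066, 0.836, 0.545], [0.932, -0.143, 0.332], [0.356, 0.53, -0.77]]
ft_force: [-0.4, -3.0, 4.4]
gripper_width: 23.2
grip_force: 59.3
```

```bash
python3 - <<'E'
from seg import *
q,S=kp(25,0,0,0,back=15); a,_=kp(25,0,0,8.7,back=15)
o=sensors.observe(); print(o['torque'],o['grip_force'])
seg([(q,S,1)])
seg([(sensors.observe()["eef_pos"]-8.7*fz,o["tcp_rot"],8)])
E
```

```text
[-0.32321378  0.02668311 -0.19085146] 59.31601166725159
t 10.85 q [  13.    28.8  130.1  145.1   20.6 -127.4] F [-0.4 -3.   4.4] w 23.2 p [504.6 236.5 115.3]
1 x mm [1.4, -0.02, 0.45] deg [-0.03, 0.26, -0.12] maxstep 0.3 err 0.0 minz 115 q [13, 29, 130, 145, 21, -127] [13, 29, 130, 145, 21, -127]
t 10.85 q [  13.    28.8  130.1  145.1   20.6 -127.4] F [-0.4 -3.   4.4] w 23.2 p [504.6 236.5 115.3]
8 x mm [-0.46, 0.0, 0.99] deg [0.0, 0.0, -0.0] maxstep 0.3 err 0.0 minz 115 q [13, 30, 130, 146, 21, -128] [13, 30, 130, 146, 21, -129]
```

Emit:
{"name": "play_rows", "arguments": {"steps": [{"dx":-0.0005,"dy":0,"dz":0.001,"ax":0,"ay":0,"az":0},{"dx":-0.0005,"dy":0,"dz":0.001,"ax":0,"ay":0,"az":0},{"dx":-0.0004,"dy":0,"dz":0.001,"ax":0,"ay":0,"az":0},{"dx":-0.0005,"dy":0,"dz":0.001,"ax":0,"ay":0,"az":0},{"dx":-0.0005,"dy":0,"dz":0.001,"ax":0,"ay":0,"az":0},{"dx":-0.0004,"dy":0,"dz":0.001,"ax":0,"ay":0,"az":0},{"dx":-0.0005,"dy":0,"dz":0.001,"ax":0,"ay":0,"az":0},{"dx":-0.0005,"dy":0,"dz":0.001,"ax":0,"ay":0,"az":0},{"dx":0,"dy":0,"dz":0,"ax":0,"ay":0,"az":0}]}}

```text
t: 11.75
eef_pos: [509.0, 235.8, 108.0]
tcp_rot: [[-0.066, 0.836, 0.545], [0.932, -0.143, 0.333], [0.356, 0.53, -0.769]]
ft_force: [-3.5, -3.1, 10.4]
gripper_width: 23.5
grip_force: 60.1
```

```bash
python3 - <<'E'
from seg import *
o=sensors.observe(); print('along fz',(o["eef_pos"]-[504.6,236.5,115.3])@np.c_[fx,fy,fz],'F face',o["ft_force"]@np.c_[fx,fy,fz])
# turn about knob axis from current pose
R0,p0=o["tcp_rot"],o["eef_pos"]
ts=[]
for t in (24,48,70):
    Rt_=Ro.from_rotvec(np.radians(t)*fz).as_matrix(); ts.append((knob+Rt_@(p0-knob),Rt_@R0,10))
seg(ts)
E
```

```text
along fz [-0.05117881  0.0115579  -8.56905183] F face [ 3.02202448 -3.63637206 10.42012839]
t 11.75 q [  12.7   30.   129.9  146.    21.5 -128.6] F [-3.5 -3.1 10.4] w 23.5 p [509.  235.8 108. ]
10 x mm [-0.01, -0.2, -0.0] deg [1.01, -0.0, -2.18] maxstep 6.9 err 0.0 minz 108 q [12, 29, 127, 119, 15, -116] [12, 29, 124, 94, 13, -99]
10 x mm [-0.01, -0.2, -0.0] deg [1.01, -0.0, -2.18] maxstep 7.1 err 0.0 minz 107 q [13, 28, 121, 54, 15, -72] [14, 28, 119, 35, 18, -61]
10 x mm [-0.0, -0.19, -0.0] deg [0.92, -0.0, -2.0] maxstep 3.5 err 0.0 minz 106 q [15, 29, 116, 17, 23, -55] [16, 29, 114, 8, 26, -53]
```

Emit:
{"name": "play_rows", "arguments": {"steps": [{"dx":0,"dy":-0.0002,"dz":0,"ax":1.01,"ay":0,"az":-2.18},{"dx":0,"dy":-0.0002,"dz":0,"ax":1.01,"ay":0,"az":-2.18},{"dx":0,"dy":-0.0002,"dz":0,"ax":1.01,"ay":0,"az":-2.18},{"dx":0,"dy":-0.0002,"dz":0,"ax":1.01,"ay":0,"az":-2.18},{"dx":0,"dy":-0.0002,"dz":0,"ax":1.01,"ay":0,"az":-2.18},{"dx":0,"dy":-0.0002,"dz":0,"ax":1.01,"ay":0,"az":-2.18},{"dx":0,"dy":-0.0002,"dz":0,"ax":1.01,"ay":0,"az":-2.18},{"dx":0,"dy":-0.0002,"dz":0,"ax":1.01,"ay":0,"az":-2.18},{"dx":0,"dy":-0.0002,"dz":0,"ax":1.01,"ay":0,"az":-2.18},{"dx":0,"dy":-0.0002,"dz":0,"ax":1.01,"ay":0,"az":-2.18}]}}

```text
t: 12.75
eef_pos: [506.7, 235.5, 106.7]
tcp_rot: [[-0.389, 0.832, 0.395], [0.907, 0.272, 0.32], [0.159, 0.483, -0.861]]
ft_force: [-6.3, -2.1, 9.2]
gripper_width: 23.5
grip_force: 60.1
```

```bash
cat > tn.py <<'E'
from seg import *
import sys
o=sensors.observe(); R0,p0=o["tcp_rot"],o["eef_pos"]
q0,S=kp(25,0,0,8.6,back=15)
Fm=np.c_[fx,fy,fz]; d=R0@S.T; rv=np.degrees(Ro.from_matrix(d).as_rotvec())
print('turned',rv@Fm,'tcp rel knob',(p0-knob)@Fm,'F face',o["ft_force"]@Fm,'T face',o["torque"]@Fm)
t=float(sys.argv[1])-(rv@fz)
Rt_=Ro.from_rotvec(np.radians(t)*fz).as_matrix(); seg([(knob+Rt_@(p0-knob),Rt_@R0,10)])
E
python3 tn.py 48
```

```text
turned [-0.2469241   0.11256095 24.05324624] tcp rel knob [ -2.61758237   4.19989508 -22.30092318] F face [-0.06619954 -3.11329561 10.86513239] T face [-0.05627381  0.68228988  0.12450003]
t 12.75 q [ 12.   28.6 124.4  92.8  13.4 -98.4] F [-6.3 -2.1  9.2] w 23.5 p [506.7 235.5 106.7]
10 x mm [-0.03, -0.2, -0.01] deg [1.0, -0.01, -2.17] maxstep 7.0 err 0.0 minz 107 q [13, 28, 121, 53, 15, -72] [14, 28, 119, 34, 18, -61]
```

Emit:
{"name": "play_rows", "arguments": {"steps": [{"dx":0,"dy":-0.0002,"dz":0,"ax":1.01,"ay":0,"az":-2.18},{"dx":0,"dy":-0.0002,"dz":0,"ax":1.01,"ay":0,"az":-2.18},{"dx":0,"dy":-0.0002,"dz":0,"ax":1.01,"ay":0,"az":-2.18},{"dx":0,"dy":-0.0002,"dz":0,"ax":1.01,"ay":0,"az":-2.18},{"dx":0,"dy":-0.0002,"dz":0,"ax":1.01,"ay":0,"az":-2.18},{"dx":0,"dy":-0.0002,"dz":0,"ax":1.01,"ay":0,"az":-2.18},{"dx":0,"dy":-0.0002,"dz":0,"ax":1.01,"ay":0,"az":-2.18},{"dx":0,"dy":-0.0002,"dz":0,"ax":1.01,"ay":0,"az":-2.18},{"dx":0,"dy":-0.0002,"dz":0,"ax":1.01,"ay":0,"az":-2.18},{"dx":0,"dy":-0.0002,"dz":0,"ax":1.01,"ay":0,"az":-2.18}]}}

```text
t: 13.75
eef_pos: [504.6, 234.2, 105.5]
tcp_rot: [[-0.682, 0.684, 0.257], [0.731, 0.639, 0.239], [-0.001, 0.351, -0.936]]
ft_force: [-8.3, -6.1, 9.0]
gripper_width: 23.2
grip_force: 60.3
```

```bash
python3 tn.py 70
```

```text
turned [-0.19578179  0.19647172 48.10802205] tcp rel knob [ -4.8578812    2.6228838  -22.30582711] F face [-1.25377793 -7.35308404 11.41323704] T face [-0.98502497  0.75409823  0.44560206]
t 13.75 q [ 13.5  28.5 118.5  34.1  17.8 -60.8] F [-8.3 -6.1  9. ] w 23.2 p [504.6 234.2 105.5]
10 x mm [-0.05, -0.2, -0.02] deg [0.92, -0.01, -1.99] maxstep 3.5 err 0.0 minz 105 q [15, 29, 116, 17, 23, -54] [16, 29, 114, 8, 26, -53]
```

Emit:
{"name": "play_rows", "arguments": {"steps": [{"dx":0,"dy":-0.0002,"dz":0,"ax":0.92,"ay":0,"az":-2.0},{"dx":0,"dy":-0.0002,"dz":0,"ax":0.92,"ay":0,"az":-2.0},{"dx":0,"dy":-0.0002,"dz":0,"ax":0.92,"ay":0,"az":-2.0},{"dx":0,"dy":-0.0002,"dz":0,"ax":0.92,"ay":0,"az":-2.0},{"dx":0,"dy":-0.0002,"dz":0,"ax":0.92,"ay":0,"az":-2.0},{"dx":0,"dy":-0.0002,"dz":0,"ax":0.92,"ay":0,"az":-2.0},{"dx":0,"dy":-0.0002,"dz":0,"ax":0.92,"ay":0,"az":-2.0},{"dx":0,"dy":-0.0002,"dz":0,"ax":0.92,"ay":0,"az":-2.0},{"dx":0,"dy":-0.0002,"dz":0,"ax":0.92,"ay":0,"az":-2.0},{"dx":0,"dy":-0.0002,"dz":0,"ax":0.92,"ay":0,"az":-2.0}]}}

```text
t: 14.75
eef_pos: [503.2, 232.3, 104.9]
tcp_rot: [[-0.881, 0.444, 0.165], [0.464, 0.878, 0.115], [-0.094, 0.177, -0.98]]
ft_force: [-9.0, -10.4, 9.5]
gripper_width: 23.2
grip_force: 60.9
```

```bash
python3 tn.py 71; python3 - <<'E'
from seg import *
o=sensors.observe(); seg([(o["eef_pos"]+9*fz,o["tcp_rot"],6)])
E
```

```text
turned [-0.12694509  0.2280042  70.0760736 ] tcp rel knob [ -6.07469612   0.48090251 -22.25098771] F face [ -0.98735883 -11.72127067  11.83136717] T face [-1.78107977  0.534439   -0.66746965]
t 14.75 q [ 16.2  29.2 113.7   8.3  26.3 -53.5] F [ -9.  -10.4   9.5] w 23.2 p [503.2 232.3 104.9]
10 x mm [-0.0, -0.01, -0.0] deg [0.04, -0.0, -0.08] maxstep 0.1 err 0.0 minz 105 q [16, 29, 114, 8, 26, -53] [16, 29, 114, 7, 27, -53]
t 14.75 q [ 16.2  29.2 113.7   8.3  26.3 -53.5] F [ -9.  -10.4   9.5] w 23.2 p [503.2 232.3 104.9]
6 x mm [0.63, -0.01, -1.36] deg [-0.0, 0.0, -0.0] maxstep 0.2 err 0.0 minz 105 q [16, 29, 114, 8, 27, -53] [17, 28, 114, 8, 27, -53]
```

Emit:
{"name": "play_rows", "arguments": {"steps": [{"dx":0.0006,"dy":0,"dz":-0.0014,"ax":0,"ay":0,"az":0},{"dx":0.0006,"dy":0,"dz":-0.0014,"ax":0,"ay":0,"az":0},{"dx":0.0006,"dy":0,"dz":-0.0014,"ax":0,"ay":0,"az":0},{"dx":0.0007,"dy":0,"dz":-0.0014,"ax":0,"ay":0,"az":0},{"dx":0.0006,"dy":0,"dz":-0.0014,"ax":0,"ay":0,"az":0},{"dx":0.0006,"dy":0,"dz":-0.0013,"ax":0,"ay":0,"az":0},{"dx":0,"dy":0,"dz":0,"ax":0,"ay":0,"az":0}]}}

```text
t: 15.45
eef_pos: [498.7, 233.0, 112.1]
tcp_rot: [[-0.879, 0.447, 0.165], [0.467, 0.877, 0.115], [-0.093, 0.178, -0.98]]
ft_force: [-4.6, -9.2, 1.9]
gripper_width: 23.0
grip_force: 62.1
```

Emit:
{"name": "play_rows", "arguments": {"steps": [{"dx":0,"dy":0,"dz":0,"ax":0,"ay":0,"az":0},{"dx":0,"dy":0,"dz":0,"ax":0,"ay":0,"az":0},{"dx":0,"dy":0,"dz":0,"ax":0,"ay":0,"az":0},{"dx":0,"dy":0,"dz":0,"ax":0,"ay":0,"az":0},{"dx":0,"dy":0,"dz":0,"ax":0,"ay":0,"az":0}], "jaw": 0.06}}

```text
t: 15.95
eef_pos: [499.9, 234.0, 112.5]
tcp_rot: [[-0.88, 0.444, 0.167], [0.464, 0.878, 0.116], [-0.095, 0.18, -0.979]]
ft_force: [-0.2, 0.4, -0.9]
gripper_width: 59.9
grip_force: 0.0
```

```bash
python3 - <<'E'
from seg import *
o=sensors.observe(); p1=o["eef_pos"]+70*fz
n1,R1=npose(25,70,up=36); n2,_=npose(25,0,up=36)
Rv=np.c_[fy,np.cross([0,0,-1],fy),[0,0,-1]]; Rb=Rv@Ro.from_euler('Y',25,degrees=True).as_matrix()
print(n1)
seg([(p1,o["tcp_rot"],8),(n1+[0,20,25],Rb,20),(n1,R1,20),(n2,R1,10)])
E
```

```text
[458.44692277 115.24719199 155.51476037]
t 15.95 q [ 16.5  28.3 113.8   8.1  26.9 -53. ] F [-0.2  0.4 -0.9] w 59.9 p [499.9 234.  112.5]
8 x mm [3.69, -0.02, -7.93] deg [0.0, -0.0, -0.0] maxstep 0.9 err 0.0 minz 113 q [18, 24, 115, 7, 31, -50] [19, 21, 115, 6, 33, -49]
20 x mm [-4.63, -2.68, -1.71] deg [-0.17, 0.99, 3.67] maxstep 1.7 err 0.0 minz 172 q [6, 21, 114, 23, 42, -34] [-5, 20, 119, 36, 45, -22]
20 x mm [-1.43, -0.17, 0.73] deg [-1.45, 0.0, -0.68] maxstep 7.1 err 0.0 minz 181 q [-6, 18, 129, 62, 27, -55] [-7, 20, 138, 114, 26, -114]
10 x mm [-2.96, -0.0, 6.34] deg [-0.0, -0.0, -0.0] maxstep 2.1 err 0.0 minz 156 q [-7, 26, 137, 124, 29, -125] [-7, 31, 136, 128, 30, -130]
```

Emit:
{"name": "play_rows", "arguments": {"steps": [{"dx":0.0037,"dy":0,"dz":-0.0079,"ax":0,"ay":0,"az":0},{"dx":0.0037,"dy":0,"dz":-0.0079,"ax":0,"ay":0,"az":0},{"dx":0.0037,"dy":0,"dz":-0.0079,"ax":0,"ay":0,"az":0},{"dx":0.0037,"dy":0,"dz":-0.0079,"ax":0,"ay":0,"az":0},{"dx":0.0037,"dy":0,"dz":-0.0079,"ax":0,"ay":0,"az":0},{"dx":0.0037,"dy":0,"dz":-0.0079,"ax":0,"ay":0,"az":0},{"dx":0.0037,"dy":0,"dz":-0.0079,"ax":0,"ay":0,"az":0},{"dx":0.0037,"dy":0,"dz":-0.0079,"ax":0,"ay":0,"az":0}]}}

```text
t: 16.75
eef_pos: [462.9, 240.4, 172.2]
tcp_rot: [[-0.88, 0.444, 0.167], [0.465, 0.878, 0.116], [-0.095, 0.18, -0.979]]
ft_force: [0.4, -1.1, 0.3]
gripper_width: 60.0
grip_force: 0.0
```

Emit:
{"name": "play_rows", "arguments": {"steps": [{"dx":-0.0093,"dy":-0.0054,"dz":-0.0034,"ax":-0.34,"ay":1.98,"az":7.34},{"dx":-0.0093,"dy":-0.0054,"dz":-0.0034,"ax":-0.34,"ay":1.98,"az":7.34},{"dx":-0.0093,"dy":-0.0054,"dz":-0.0034,"ax":-0.34,"ay":1.98,"az":7.34},{"dx":-0.0093,"dy":-0.0054,"dz":-0.0034,"ax":-0.34,"ay":1.98,"az":7.34},{"dx":-0.0093,"dy":-0.0054,"dz":-0.0034,"ax":-0.34,"ay":1.98,"az":7.34},{"dx":-0.0093,"dy":-0.0054,"dz":-0.0034,"ax":-0.34,"ay":1.98,"az":7.34},{"dx":-0.0093,"dy":-0.0054,"dz":-0.0034,"ax":-0.34,"ay":1.98,"az":7.34},{"dx":-0.0093,"dy":-0.0054,"dz":-0.0034,"ax":-0.34,"ay":1.98,"az":7.34},{"dx":-0.0093,"dy":-0.0054,"dz":-0.0034,"ax":-0.34,"ay":1.98,"az":7.34},{"dx":-0.0093,"dy":-0.0054,"dz":-0.0034,"ax":-0.34,"ay":1.98,"az":7.34}]}}

```text
t: 17.75
eef_pos: [461.4, 134.5, 181.3]
tcp_rot: [[0.156, 0.985, 0.069], [0.892, -0.171, 0.419], [0.425, -0.003, -0.905]]
ft_force: [-0.1, -0.3, -0.2]
gripper_width: 59.8
grip_force: 0.0
```

```bash
python3 - <<'E'
from seg import *
n1,R1=npose(25,70,up=36); n2,_=npose(25,0,up=36)
seg([(n1,R1,20),(n2,R1,10)])
g=save('side','pics/s2.png'); a=g["image"][200:400,270:470,::-1]; cv2.imwrite('pics/s2c.png',cv2.resize(a,(600,600)))
E
```

```text
t 17.75 q [ -5.   19.9 118.6  36.3  45.6 -21.9] F [-0.1 -0.3 -0.2] w 59.8 p [461.4 134.5 181.3]
20 x mm [-1.42, -0.32, 0.73] deg [-1.46, -0.0, -0.69] maxstep 7.2 err 0.0 minz 181 q [-6, 18, 129, 62, 27, -55] [-7, 20, 138, 114, 26, -114]
10 x mm [-2.96, -0.0, 6.34] deg [-0.0, -0.0, -0.0] maxstep 2.1 err 0.0 minz 156 q [-7, 26, 137, 124, 29, -125] [-7, 31, 136, 128, 30, -130]
```

View pics/s2c.png

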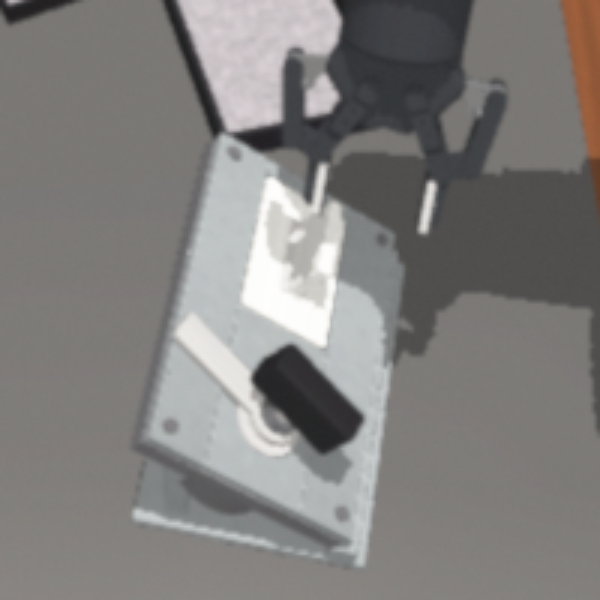

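The clamp arm, with its end at crop (190,325), has swung up the slope and clear of the coupon. The knob has sprung up again. Now the coupon.

Emit:
{"name": "play_rows", "arguments": {"steps": [{"dx":-0.0014,"dy":-0.0003,"dz":0.0007,"ax":-1.46,"ay":0,"az":-0.69},{"dx":-0.0014,"dy":-0.0003,"dz":0.0007,"ax":-1.46,"ay":0,"az":-0.69},{"dx":-0.0014,"dy":-0.0003,"dz":0.0007,"ax":-1.46,"ay":0,"az":-0.69},{"dx":-0.0014,"dy":-0.0003,"dz":0.0007,"ax":-1.46,"ay":0,"az":-0.69},{"dx":-0.0014,"dy":-0.0003,"dz":0.0007,"ax":-1.46,"ay":0,"az":-0.69},{"dx":-0.0014,"dy":-0.0003,"dz":0.0007,"ax":-1.46,"ay":0,"az":-0.69},{"dx":-0.0014,"dy":-0.0003,"dz":0.0007,"ax":-1.46,"ay":0,"az":-0.69},{"dx":-0.0014,"dy":-0.0003,"dz":0.0007,"ax":-1.46,"ay":0,"az":-0.69},{"dx":-0.0014,"dy":-0.0003,"dz":0.0007,"ax":-1.46,"ay":0,"az":-0.69},{"dx":-0.0014,"dy":-0.0003,"dz":0.0007,"ax":-1.46,"ay":0,"az":-0.69}]}}

```text
t: 18.8
eef_pos: [458.5, 125.8, 168.8]
tcp_rot: [[0.031, 0.948, 0.318], [0.914, -0.156, 0.376], [0.406, 0.279, -0.87]]
ft_force: [-0.3, -0.0, -0.2]
gripper_width: 59.9
grip_force: 0.0
```

Emit:
{"name": "play_rows", "arguments": {"steps": [{"dx":-0.0014,"dy":-0.0003,"dz":0.0007,"ax":-1.46,"ay":0,"az":-0.69},{"dx":-0.0014,"dy":-0.0003,"dz":0.0007,"ax":-1.46,"ay":0,"az":-0.69},{"dx":-0.0014,"dy":-0.0003,"dz":0.0007,"ax":-1.46,"ay":0,"az":-0.69},{"dx":-0.0014,"dy":-0.0003,"dz":0.0007,"ax":-1.46,"ay":0,"az":-0.69},{"dx":-0.0014,"dy":-0.0003,"dz":0.0007,"ax":-1.46,"ay":0,"az":-0.69},{"dx":-0.0014,"dy":-0.0003,"dz":0.0007,"ax":-1.46,"ay":0,"az":-0.69},{"dx":-0.0014,"dy":-0.0003,"dz":0.0007,"ax":-1.46,"ay":0,"az":-0.69},{"dx":-0.0014,"dy":-0.0003,"dz":0.0007,"ax":-1.46,"ay":0,"az":-0.69},{"dx":-0.0014,"dy":-0.0003,"dz":0.0007,"ax":-1.46,"ay":0,"az":-0.69},{"dx":-0.0014,"dy":-0.0003,"dz":0.0007,"ax":-1.46,"ay":0,"az":-0.69}]}}

```text
t: 19.8
eef_pos: [459.2, 115.9, 156.5]
tcp_rot: [[-0.077, 0.834, 0.547], [0.931, -0.136, 0.338], [0.356, 0.535, -0.766]]
ft_force: [-0.6, 0.5, 0.4]
gripper_width: 60.1
grip_force: 0.0
```

```bash
python3 - <<'E'
from seg import *
n2,R1=npose(25,0,up=36)
seg([(n2,R1,10)])
E
```

```text
t 19.8 q [  -6.6   19.8  138.   114.1   25.9 -113.9] F [-0.6  0.5  0.4] w 60.1 p [459.2 115.9 156.5]
10 x mm [-3.06, -0.12, 6.35] deg [0.01, -0.01, 0.04] maxstep 2.2 err 0.0 minz 156 q [-7, 26, 137, 124, 29, -125] [-7, 31, 136, 128, 30, -130]
```

Emit:
{"name": "play_rows", "arguments": {"steps": [{"dx":-0.0031,"dy":-0.0001,"dz":0.0063,"ax":0,"ay":0,"az":0.04},{"dx":-0.003,"dy":-0.0001,"dz":0.0064,"ax":0,"ay":0,"az":0.04},{"dx":-0.0031,"dy":-0.0001,"dz":0.0063,"ax":0,"ay":0,"az":0.04},{"dx":-0.003,"dy":-0.0001,"dz":0.0064,"ax":0,"ay":0,"az":0.04},{"dx":-0.0031,"dy":-0.0001,"dz":0.0063,"ax":0,"ay":0,"az":0.04},{"dx":-0.003,"dy":-0.0001,"dz":0.0064,"ax":0,"ay":0,"az":0.04},{"dx":-0.0031,"dy":-0.0001,"dz":0.0063,"ax":0,"ay":0,"az":0.04},{"dx":-0.003,"dy":-0.0001,"dz":0.0064,"ax":0,"ay":0,"az":0.04},{"dx":-0.0031,"dy":-0.0001,"dz":0.0063,"ax":0,"ay":0,"az":0.04},{"dx":-0.003,"dy":-0.0001,"dz":0.0064,"ax":0,"ay":0,"az":0.04}]}}

```text
t: 20.8
eef_pos: [495.3, 108.7, 95.3]
tcp_rot: [[-0.068, 0.835, 0.545], [0.93, -0.144, 0.338], [0.361, 0.53, -0.767]]
ft_force: [-1.2, 1.1, -0.4]
gripper_width: 60.0
grip_force: 0.0
```

Emit:
{"name": "play_rows", "arguments": {"steps": [{"dx":0,"dy":0,"dz":0,"ax":0,"ay":0,"az":0},{"dx":0,"dy":0,"dz":0,"ax":0,"ay":0,"az":0},{"dx":0,"dy":0,"dz":0,"ax":0,"ay":0,"az":0},{"dx":0,"dy":0,"dz":0,"ax":0,"ay":0,"az":0},{"dx":0,"dy":0,"dz":0,"ax":0,"ay":0,"az":0},{"dx":0,"dy":0,"dz":0,"ax":0,"ay":0,"az":0},{"dx":0,"dy":0,"dz":0,"ax":0,"ay":0,"az":0}], "jaw": 0.005, "grip_force": 70}}

```text
t: 21.5
eef_pos: [494.7, 108.8, 96.1]
tcp_rot: [[-0.069, 0.835, 0.546], [0.93, -0.144, 0.338], [0.361, 0.531, -0.767]]
ft_force: [-4.8, -1.1, 5.9]
gripper_width: 8.6
grip_force: 69.2
```

```bash
python3 - <<'E'
from seg import *
o=sensors.observe(); p0,R0=o["eef_pos"],o["tcp_rot"]
n2,R1=npose(25,0,up=36); print('err',(p0-n2)@np.c_[fx,fy,fz],o['grip_force'],o['torque'])
# coupon pose in tool: orientation = R1 relation; keep true relation by tool now
p1=p0+80*fz
t1,Rq=tpose(25,60,up=36); t2,_=tpose(25,0,up=36)
mid=np.array([455,60,190.])
seg([(p1,R0,8),(t1,Rq,40),(t2,Rq,10)])
np.save('grasp.npy',np.r_[p0,R0.ravel()])
E
```

```text
err [-0.38566822 -0.30682746  0.07801574] 69.1648006439209 [-0.12094732  0.29811136  0.1552477 ]
t 21.5 q [  -7.    30.6  136.3  127.9   30.6 -129.5] F [-4.8 -1.1  5.9] w 8.6 p [494.7 108.8  96.1]
8 x mm [4.24, -0.01, -9.05] deg [-0.0, 0.0, -0.0] maxstep 3.2 err 0.0 minz 96 q [-7, 23, 138, 119, 27, -119] [-7, 18, 138, 112, 25, -111]
40 x mm [-7.28, 0.28, -0.86] deg [0.99, 0.18, -0.26] maxstep 4.6 err 0.0 minz 164 q [-27, 26, 123, 45, 41, -72] [-32, 38, 102, 18, 61, -61]
10 x mm [-2.54, -0.0, 5.44] deg [-0.0, -0.0, 0.0] maxstep 0.7 err 0.0 minz 86 q [-32, 41, 103, 19, 57, -63] [-32, 43, 103, 20, 55, -64]
```

Emit:
{"name": "play_rows", "arguments": {"steps": [{"dx":0.0042,"dy":0,"dz":-0.009,"ax":0,"ay":0,"az":0},{"dx":0.0042,"dy":0,"dz":-0.009,"ax":0,"ay":0,"az":0},{"dx":0.0042,"dy":0,"dz":-0.009,"ax":0,"ay":0,"az":0},{"dx":0.0042,"dy":0,"dz":-0.009,"ax":0,"ay":0,"az":0},{"dx":0.0042,"dy":0,"dz":-0.009,"ax":0,"ay":0,"az":0},{"dx":0.0042,"dy":0,"dz":-0.009,"ax":0,"ay":0,"az":0},{"dx":0.0042,"dy":0,"dz":-0.009,"ax":0,"ay":0,"az":0},{"dx":0.0042,"dy":0,"dz":-0.009,"ax":0,"ay":0,"az":0}]}}

```text
t: 22.3
eef_pos: [452.7, 115.7, 163.7]
tcp_rot: [[-0.068, 0.836, 0.545], [0.93, -0.144, 0.337], [0.361, 0.53, -0.767]]
ft_force: [-0.7, -0.6, -3.6]
gripper_width: 9.3
grip_force: 68.3
```

```bash
python3 - <<'E'
from seg import *
t1,Rq=tpose(25,120,up=36); t2,_=tpose(25,8,up=36)
seg([(t1,Rq,30),(t2,Rq,10)])
E
```

```text
t 22.3 q [  -6.7   18.3  138.3  111.4   25.3 -110.5] F [-0.7 -0.6 -3.6] w 9.3 p [452.7 115.7 163.7]
30 x mm [-8.95, 0.97, -2.93] deg [1.32, 0.25, -0.35] maxstep 6.8 err 0.0 minz 164 q [-27, 22, 121, 41, 45, -67] [-32, 33, 99, 17, 68, -59]
10 x mm [-4.73, -0.0, 10.15] deg [0.0, -0.0, -0.0] maxstep 1.3 err 0.0 minz 146 q [-32, 39, 102, 18, 60, -62] [-32, 43, 103, 19, 56, -64]
```

Coupon held (9.3 mm opening, about 3 N of weight). Next I carry it over.

Emit:
{"name": "play_rows", "arguments": {"steps": [{"dx":-0.009,"dy":0.001,"dz":-0.0029,"ax":1.32,"ay":0.25,"az":-0.35},{"dx":-0.009,"dy":0.001,"dz":-0.0029,"ax":1.32,"ay":0.25,"az":-0.35},{"dx":-0.009,"dy":0.001,"dz":-0.0029,"ax":1.32,"ay":0.25,"az":-0.35},{"dx":-0.009,"dy":0.001,"dz":-0.0029,"ax":1.32,"ay":0.25,"az":-0.35},{"dx":-0.009,"dy":0.001,"dz":-0.0029,"ax":1.32,"ay":0.25,"az":-0.35},{"dx":-0.009,"dy":0.001,"dz":-0.0029,"ax":1.32,"ay":0.25,"az":-0.35},{"dx":-0.009,"dy":0.001,"dz":-0.0029,"ax":1.32,"ay":0.25,"az":-0.35},{"dx":-0.009,"dy":0.001,"dz":-0.0029,"ax":1.32,"ay":0.25,"az":-0.35},{"dx":-0.009,"dy":0.001,"dz":-0.0029,"ax":1.32,"ay":0.25,"az":-0.35},{"dx":-0.009,"dy":0.001,"dz":-0.0029,"ax":1.32,"ay":0.25,"az":-0.35}]}}

```text
t: 23.3
eef_pos: [457.7, 20.5, 158.7]
tcp_rot: [[-0.142, 0.931, 0.335], [0.919, -0.002, 0.395], [0.368, 0.364, -0.855]]
ft_force: [0.7, 0.5, -3.9]
gripper_width: 9.0
grip_force: 68.5
```

Emit:
{"name": "play_rows", "arguments": {"steps": [{"dx":-0.009,"dy":0.001,"dz":-0.0029,"ax":1.32,"ay":0.25,"az":-0.35},{"dx":-0.009,"dy":0.001,"dz":-0.0029,"ax":1.32,"ay":0.25,"az":-0.35},{"dx":-0.009,"dy":0.001,"dz":-0.0029,"ax":1.32,"ay":0.25,"az":-0.35},{"dx":-0.009,"dy":0.001,"dz":-0.0029,"ax":1.32,"ay":0.25,"az":-0.35},{"dx":-0.009,"dy":0.001,"dz":-0.0029,"ax":1.32,"ay":0.25,"az":-0.35},{"dx":-0.009,"dy":0.001,"dz":-0.0029,"ax":1.32,"ay":0.25,"az":-0.35},{"dx":-0.009,"dy":0.001,"dz":-0.0029,"ax":1.32,"ay":0.25,"az":-0.35},{"dx":-0.009,"dy":0.001,"dz":-0.0029,"ax":1.32,"ay":0.25,"az":-0.35},{"dx":-0.009,"dy":0.001,"dz":-0.0029,"ax":1.32,"ay":0.25,"az":-0.35},{"dx":-0.009,"dy":0.001,"dz":-0.0029,"ax":1.32,"ay":0.25,"az":-0.35}]}}

```text
t: 24.3
eef_pos: [476.2, -72.6, 153.0]
tcp_rot: [[-0.21, 0.972, 0.107], [0.897, 0.148, 0.417], [0.39, 0.184, -0.902]]
ft_force: [0.2, 0.1, -2.9]
gripper_width: 9.0
grip_force: 68.4
```

Emit:
{"name": "play_rows", "arguments": {"steps": [{"dx":-0.009,"dy":0.001,"dz":-0.0029,"ax":1.32,"ay":0.25,"az":-0.35},{"dx":-0.009,"dy":0.001,"dz":-0.0029,"ax":1.32,"ay":0.25,"az":-0.35},{"dx":-0.009,"dy":0.001,"dz":-0.0029,"ax":1.32,"ay":0.25,"az":-0.35},{"dx":-0.009,"dy":0.001,"dz":-0.0029,"ax":1.32,"ay":0.25,"az":-0.35},{"dx":-0.009,"dy":0.001,"dz":-0.0029,"ax":1.32,"ay":0.25,"az":-0.35},{"dx":-0.009,"dy":0.001,"dz":-0.0029,"ax":1.32,"ay":0.25,"az":-0.35},{"dx":-0.009,"dy":0.001,"dz":-0.0029,"ax":1.32,"ay":0.25,"az":-0.35},{"dx":-0.009,"dy":0.001,"dz":-0.0029,"ax":1.32,"ay":0.25,"az":-0.35},{"dx":-0.009,"dy":0.001,"dz":-0.0029,"ax":1.32,"ay":0.25,"az":-0.35},{"dx":-0.009,"dy":0.001,"dz":-0.0029,"ax":1.32,"ay":0.25,"az":-0.35}]}}

```text
t: 25.3
eef_pos: [507.8, -162.2, 143.6]
tcp_rot: [[-0.269, 0.955, -0.127], [0.864, 0.298, 0.406], [0.425, -0.001, -0.905]]
ft_force: [-0.8, 0.4, -3.4]
gripper_width: 9.0
grip_force: 68.4
```

```bash
python3 - <<'E'
from seg import *
t2,Rq=tpose(25,8,up=36)
seg([(t2,Rq,10)])
g=save('side','pics/s3.png'); cv2.imwrite('pics/s3c.png',cv2.resize(g["image"][100:400,200:500,::-1],(600,600)))
E
```

```text
t 25.3 q [-32.5  33.7  99.   17.2  68.  -59.2] F [-0.8  0.4 -3.4] w 9.0 p [ 507.8 -162.2  143.6]
10 x mm [-4.47, -0.18, 10.04] deg [-0.01, -0.02, 0.01] maxstep 1.3 err 0.0 minz 144 q [-32, 39, 102, 18, 60, -62] [-32, 43, 103, 19, 56, -64]
```

View pics/s3c.png

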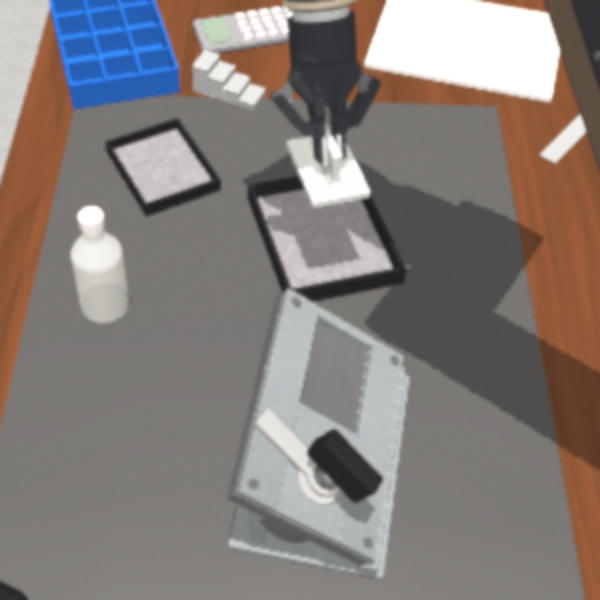

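The coupon, at (330,170) in the crop, is held level above the tray and aligned with it. Now the descent.

Emit:
{"name": "play_rows", "arguments": {"steps": [{"dx":-0.0045,"dy":-0.0002,"dz":0.01,"ax":0,"ay":0,"az":0},{"dx":-0.0045,"dy":-0.0002,"dz":0.01,"ax":0,"ay":0,"az":0},{"dx":-0.0045,"dy":-0.0002,"dz":0.01,"ax":0,"ay":0,"az":0},{"dx":-0.0045,"dy":-0.0002,"dz":0.01,"ax":0,"ay":0,"az":0},{"dx":-0.0045,"dy":-0.0002,"dz":0.01,"ax":0,"ay":0,"az":0},{"dx":-0.0045,"dy":-0.0002,"dz":0.01,"ax":0,"ay":0,"az":0},{"dx":-0.0045,"dy":-0.0002,"dz":0.01,"ax":0,"ay":0,"az":0},{"dx":-0.0045,"dy":-0.0002,"dz":0.01,"ax":0,"ay":0,"az":0},{"dx":-0.0045,"dy":-0.0002,"dz":0.01,"ax":0,"ay":0,"az":0},{"dx":-0.0045,"dy":-0.0002,"dz":0.01,"ax":0,"ay":0,"az":0}]}}

```text
t: 26.35
eef_pos: [505.2, -160.4, 33.1]
tcp_rot: [[-0.269, 0.955, -0.125], [0.864, 0.297, 0.406], [0.425, 0.001, -0.905]]
ft_force: [-0.2, -0.2, -4.2]
gripper_width: 8.9
grip_force: 68.6
```

Emit:
{"name": "play_rows", "arguments": {"steps": [{"dx":-0.0004,"dy":0,"dz":0.0009,"ax":0,"ay":0,"az":0},{"dx":-0.0004,"dy":0,"dz":0.0009,"ax":0,"ay":0,"az":0},{"dx":-0.0004,"dy":0,"dz":0.0009,"ax":0,"ay":0,"az":0},{"dx":-0.0004,"dy":0,"dz":0.0009,"ax":0,"ay":0,"az":0},{"dx":-0.0004,"dy":0,"dz":0.0009,"ax":0,"ay":0,"az":0},{"dx":-0.0004,"dy":0,"dz":0.0009,"ax":0,"ay":0,"az":0},{"dx":0,"dy":0,"dz":0,"ax":0,"ay":0,"az":0}]}}

```text
t: 27.05
eef_pos: [505.2, -160.3, 28.2]
tcp_rot: [[-0.269, 0.955, -0.125], [0.864, 0.297, 0.406], [0.425, 0.001, -0.905]]
ft_force: [0.1, 0.4, -2.7]
gripper_width: 9.5
grip_force: 68.5
```

```bash
python3 - <<'E'
from seg import *
t2,Rq=tpose(25,0,up=36); print(t2)
seg([(t2,Rq,4)])
E
```

```text
[ 505.4505108  -160.73307454   25.68645983]
t 27.05 q [-32.5  43.2 103.   19.6  55.1 -64. ] F [ 0.1  0.4 -2.7] w 9.5 p [ 505.2 -160.3   28.2]
4 x mm [-0.38, 0.04, 0.51] deg [0.01, -0.03, 0.02] maxstep 0.1 err 0.0 minz 28 q [-32, 43, 103, 20, 55, -64] [-32, 43, 103, 20, 55, -64]
```

Not touching yet. I lower a little more, watching the force.

Emit:
{"name": "play_rows", "arguments": {"steps": [{"dx":-0.0002,"dy":0,"dz":0.0005,"ax":0,"ay":0,"az":0},{"dx":-0.0002,"dy":0,"dz":0.0005,"ax":0,"ay":0,"az":0},{"dx":-0.0002,"dy":0,"dz":0.0005,"ax":0,"ay":0,"az":0},{"dx":-0.0002,"dy":0,"dz":0.0005,"ax":0,"ay":0,"az":0},{"dx":0,"dy":0,"dz":0,"ax":0,"ay":0,"az":0}]}}

```text
t: 27.55
eef_pos: [505.1, -160.2, 26.0]
tcp_rot: [[-0.269, 0.955, -0.125], [0.864, 0.297, 0.406], [0.425, 0.001, -0.905]]
ft_force: [-0.1, 0.8, -1.9]
gripper_width: 9.1
grip_force: 68.6
```

Emit:
{"name": "play_rows", "arguments": {"steps": [{"dx":-0.0002,"dy":0,"dz":0.0005,"ax":0,"ay":0,"az":0},{"dx":-0.0002,"dy":0,"dz":0.0005,"ax":0,"ay":0,"az":0},{"dx":0,"dy":0,"dz":0,"ax":0,"ay":0,"az":0}]}}

```text
t: 27.85
eef_pos: [505.2, -160.1, 26.0]
tcp_rot: [[-0.269, 0.955, -0.125], [0.864, 0.297, 0.406], [0.425, 0.002, -0.905]]
ft_force: [-1.5, -0.2, 10.1]
gripper_width: 8.8
grip_force: 70.5
```

Emit:
{"name": "play_rows", "arguments": {"steps": [{"dx":0,"dy":0,"dz":0,"ax":0,"ay":0,"az":0},{"dx":0,"dy":0,"dz":0,"ax":0,"ay":0,"az":0},{"dx":0,"dy":0,"dz":0,"ax":0,"ay":0,"az":0},{"dx":0,"dy":0,"dz":0,"ax":0,"ay":0,"az":0},{"dx":0,"dy":0,"dz":0,"ax":0,"ay":0,"az":0}], "jaw": 0.035}}

```text
t: 28.35
eef_pos: [505.1, -160.1, 24.9]
tcp_rot: [[-0.269, 0.955, -0.125], [0.864, 0.297, 0.406], [0.425, 0.001, -0.905]]
ft_force: [0.4, -0.5, -0.1]
gripper_width: 34.7
grip_force: 0.0
```

Emit:
{"name": "play_rows", "arguments": {"steps": [{"dx":0.002,"dy":0,"dz":-0.005,"ax":0,"ay":0,"az":0},{"dx":0.0045,"dy":0,"dz":-0.01,"ax":0,"ay":0,"az":0},{"dx":0.0045,"dy":0,"dz":-0.01,"ax":0,"ay":0,"az":0},{"dx":0.0045,"dy":0,"dz":-0.01,"ax":0,"ay":0,"az":0},{"dx":0.0045,"dy":0,"dz":-0.01,"ax":0,"ay":0,"az":0},{"dx":0.0045,"dy":0,"dz":-0.01,"ax":0,"ay":0,"az":0},{"dx":0.009,"dy":0,"dz":-0.02,"ax":0,"ay":0,"az":0},{"dx":0.009,"dy":0,"dz":-0.02,"ax":0,"ay":0,"az":0},{"dx":0.009,"dy":0,"dz":-0.02,"ax":0,"ay":0,"az":0},{"dx":0.009,"dy":0,"dz":-0.02,"ax":0,"ay":0,"az":0}]}}

```text
t: 29.35
eef_pos: [505.6, -162.5, 174.4]
tcp_rot: [[-0.269, 0.955, -0.125], [0.865, 0.297, 0.406], [0.425, 0.001, -0.905]]
ft_force: [0.2, -0.2, 0.1]
gripper_width: 35.1
grip_force: 0.0
```

```bash
python3 - <<'E'
from h import *
a=save('side','pics/s4.png')["image"][80:400,180:500,::-1]
cv2.imwrite('pics/s4c.png',cv2.resize(a,(600,600)))
E
```

```text
(no output)
```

View pics/s4c.png

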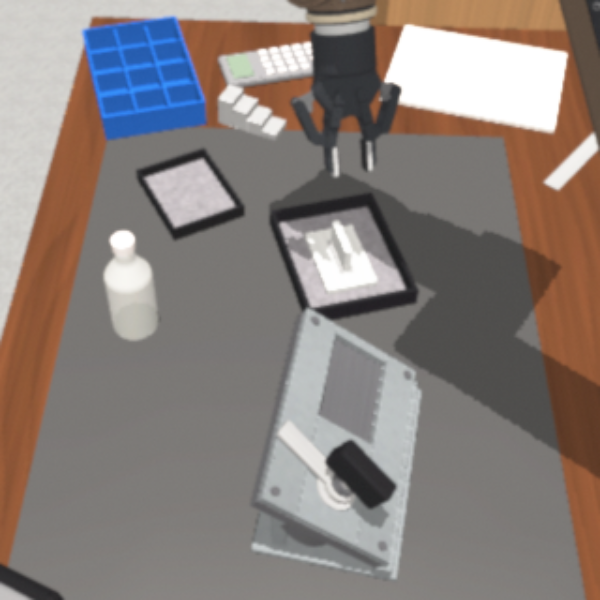

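The coupon lies flat in the larger tray at crop (343,258), rib up and lengthwise. The clamp arm is still swung clear, and the bottle and step block have not moved.

```bash
python3 -c "
from station import r
print(r.hand_in())"
```

```text
the job is handed in; nothing more can be done
None
```

I handed the job in at about 29.5 s: the clamp is released with the knob sprung back up, and the specimen lies flat in the larger tray, rib up and lengthwise; the last picture shows the bottle and step block unmoved (the spray can was out of frame), and no verdict came back.

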